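# Open the drive unit: quarter-turn the panel fasteners and lift the guard off

### The arm

A 6-joint arm with a two-finger parallel gripper is mounted at the origin on the work surface; the furniture and walls round the work are solid. World frame = base frame: x ahead of the robot, y to its left, z up, the work surface at z = 0. Lengths are in mm, angles in degrees, forces in N, time in s.
With the tool pointing down it reaches from about 275 to 850 mm from the base axis. Payload 19 kg.
Tool frame: the origin (TCP) lies at the very end of the fingers, on their centre line; the grasp point (between the pads) lies 19 mm behind it; z points along the fingers, y is the direction in which the jaws open and shut (so a half turn about z gives the same grasp; the last joint's range is limited). The gripper opens to 85 mm and grips with 20 to 120 N. Pads are 22 mm wide; open, the fingers measure 114 mm over their backs; the gripper's body (76 mm by 85 mm) begins 54 mm behind the grasp point. The pads swing forward as they close: fully open they stand 13 mm farther back than shut.
Start: joints at [65.088, 8.623, 82.357, -0, 89.026, -7.678], TCP at [170.368, 549.149, 231.267] pointing down, gripper open.
Joint ranges: [-160.23, 160.23], [-39.13, 120.54], [6.94, 153.29], [-79.49, 259.48], [9.18, 160.14], [-161.06, 161.06]. Speed limits (degrees/s): [108.29, 108.29, 127.2, 172.46, 172.46, 172.46].

### API

Orientations are given as a 3x3 rotation matrix whose columns are the frame's x, y, z axes.
In Python, from station import status, viewer, workorder gives the robot as it stands.
- The arm moves only by the shell command python3 -m creep 'ROWS' [FORCE]. ROWS is JSON, a list of rows, each an object with "offset": the shift along the tool's x, y, z in mm, a list of three; "rotation": the turn, a rotation vector about the tool's x, y, z in degrees, a list of three; "jaw": the finger opening in mm, from 0 to 85.4. A call has 1 to 8 rows; each row is the pose to reach, as a shift and turn from the pose measured when the call began, along the tool's axes at that moment; what a row does not reach only later rows make up. A row lasts 1/8 s, in which the tool goes at most 62.5 mm and 10.7 degrees, less where a joint would pass 70% of its speed; a pose out of reach is approached as far as the arm can. A call with a gripper value outside its range is refused whole. The fingers move at their own pace and stop on an object; FORCE is the grip in N (left out, the last holds). Time passes only in rows, so rows that repeat a pose let the fingers close. It gives the time, the measured TCP pose, the force and the opening at its end, in the units of the state.
- status.read_state(): the state, without advancing time (a new reading comes with each control period).
- viewer.capture(name): name is "side" or "top"; returns a dict with "pixels" (420x560x3 uint8, red, green, blue), "fx", "fy", "cx", "cy" (pixels), "R" (3x3) and "t" (3): a world point X has camera coordinates R X + t. Camera axes: x right, y down, z forward; pixel columns grow to the right and rows downward; lengths in mm; the calibration is good to about 2 mm. A picture is of the moment at which its call begins. There is no depth.
- workorder.finish_job(): hands the job in, once; it reports no verdict.
The state is a dict: "time": time; "joint_pos": joint angles; "qvel": joint speeds; "joint_torque": joint torques, N m; "position": TCP position; "orientation": TCP orientation; "force": force on the tool from outside, world axes, zero at the start; "ft_torque": the same for the moment, N m; "opening": opening from 0.0 (shut) to 1.0 (fully open).
Only numpy, scipy, OpenCV 4.12 (cv2) and the standard library are available. Lean on these libraries where they do the work, as an engineer would, in place of code of your own. Each camera call takes 0.05 s, during which the arm holds its last target.

### The job

Open the drive unit so that its gears can be inspected. The screwdriver lies flat on the bench: first stand it in the leaning wooden holder and let go, so that you can take it again by the top end of its handle; then, with its blade in the slots, give both fasteners on the yellow access panel a full quarter turn anticlockwise and put the screwdriver back in the holder, fully home. After that lift the panel off and lay it flat on the bench, handle up; leave the tape roll, the timber block and the blue pot where they are.

Things in the scene. Friction and masses are not known exactly. Their poses are not given: they have to be found in the camera images.
- drive_unit: Low slate-grey steel gear housing standing fixed on the bench, 136 mm (its x) by 230 mm (its y, 266 mm over the mounting feet) and 80 mm high, with a motor behind it (to its +x, 70 mm more). Origin at the centre of the underside of the housing, z up.
- access_panel: Yellow steel panel, 116 (x) x 196 (y) x 4 mm, about 0.4 kg, loose on the housing's top. Origin: centre of the plate's underside, z up. Two ribs reach 16 mm below it; laid on the bench it stands level on them (origin 16 mm up). A cam arm under each fastener hooks below the rim of the opening, so it cannot be lifted until both are turned beyond 1.25 rad; then it lifts straight off (3 mm play).
- panel_handle (a point): Centre of the grip bar of the panel's black handle: the bar is 82 mm long along the panel's y, 13 mm wide (its x) and 13 mm high, its centre 33.5 mm above the plate's underside, with 23 mm clear below it; axes as the panel's.
- fastener_1 (a joint): Turn of the fastener at the panel's +y end (68 mm from the centre), rad: 0 locked (its slot along the panel's y), positive anticlockwise seen from above, end stop at 1.571 (slot along the panel's x). Stays where it is left (friction about 0.07 N m). Starts within 0.15 of locked.
- fastener_2 (a joint): The same for the fastener at the panel's -y end; it too turns anticlockwise.
- slot_1 (a point): Bottom centre of fastener 1's slot, on its turning axis, level with the panel's upper face (84 mm above the bench). Steel head 7 mm high with a straight slot 6 mm wide (10 mm at its chamfered top), 7 mm deep, along this point's y axis, which turns with the fastener; round it a collar, 26 mm inside and 34 mm outside diameter, 8.5 mm high. z up.
- slot_2 (a point): The same for fastener 2.
- screwdriver: Large flat screwdriver, 0.16 kg, lying with its tip towards the robot. Origin on its axis, mid-handle, 15 mm above the bench; x to the tip (tip at +130 mm, handle end at -50); y along the blade's width (16 mm; 3 mm thick along z), level as it lies. Red eight-sided handle x = -50..50 mm, 30 mm across flats (flats face y, z and 45 deg between); black cone, 25 to 13 mm, to x = 64; shank 9 mm.
- screwdriver_tip (a point): Middle of the blade's end edge; axes as the screwdriver's.
- tool_holder: Fixed wooden holder, 130 x 90 mm, 120 mm high: a block with one bored hole between plywood cheeks. Origin under its middle, z up. Hole round, 23 mm, 90 mm deep; its axis leans 25 degrees from upright towards the holder's +x (away from the robot): into the hole is (-0.423, 0, -0.906) in the holder's axes. The screwdriver seats tip down, cone on the mouth, handle outside, a few degrees of play.
- holder_mouth (a point): Centre of the mouth of the hole (its rim is chamfered by 4 mm); axes as the holder's.
- holder_seat (a point): Point on the hole's axis 76 mm below the mouth. The tip of the seated screwdriver lies within about 10 mm of it (the blade can lean up to 7 degrees in the hole, so the handle hangs to the holder's +x a little beyond the hole's axis); axes as the holder's.
- tape_roll: Bystander: roll of beige tape, 92 mm across, 24 mm high, lying flat. Origin at the centre of its underside.
- timber_block: Bystander: small paint-stained timber block, 42 x 75 x 30 mm. Origin at the centre of its underside.
- blue_pot: Bystander: ink pot with a blue lid, 58 mm across, 64 mm high. Origin at the centre of its underside.

How it is judged:
By the outcome, as a careful person would: the job done as asked, in the order asked, and still so for the second after the job is handed in, with the robot touching nothing.
It also fails if it takes over 72 s, if anything falls off the work surface, if the arm or the gripper's body presses on something with over 40 N, if the wrist force passes 120 N, or if a joint passes its speed limit or range.

## Working session

There is one attempt and no reset: what is moved stays moved. The work goes in short steps, Python scripts to look and compute and a shell command to move; the robot and the scene stay as the last step left them, time stands still between calls to the robot, and variables do not carry over. Pictures are saved under pics/ and viewed, and the job is handed in when it is done.

```bash
ls; mkdir -p pics
python3 - <<'E'
from station import status, viewer, workorder
import cv2
s=status.read_state()
for k,v in s.items(): print(k,v)
for n in("side","top"):
    c=viewer.capture(n); cv2.imwrite(f"pics/{n}0.png",c["pixels"][:,:,::-1])
    print(n,{k:c[k] for k in c if k!="pixels"})
E
```

```text
pics
time 0.0
joint_pos [ 6.50877522e+01  8.64841423e+00  8.23939727e+01  2.13696715e-05
  8.90254379e+01 -7.67595225e+00]
qvel [ 0.00456577 -0.00040306 -0.052139    0.07868663 -0.04656934  0.11099824]
joint_torque [-3.05124740e-03 -7.13067627e+01 -5.70852506e+01 -4.11174560e-04
  9.19920160e-03 -2.72044595e-06]
position [170.27527445 548.94505646 230.69227266]
orientation [[-9.55090805e-01  2.96312851e-01 -4.98975563e-04]
 [ 2.96313229e-01  9.55090215e-01 -1.07346411e-03]
 [ 1.58485468e-04 -1.17310876e-03 -9.99999299e-01]]
force [-0.22618536 -0.61104404 -0.3797901 ]
ft_torque [ 0.03694563  0.01516717 -0.00321666]
opening 0.9977700751080238
side {'fx': 494.2442447372572, 'fy': 494.2442447372572, 'cx': 281.34769678286546, 'cy': 204.742092622226, 'R': array([[ 0.38436519,  0.9231749 , -0.00339288],
       [ 0.5108937 , -0.21576957, -0.83212446],
       [-0.76892849,  0.31810628, -0.55457855]]), 't': array([ -61.01126749, -219.25232691, 1778.72091626])}
top {'fx': 448.6662834793854, 'fy': 448.6662834793854, 'cx': 273.2248324953717, 'cy': 207.6630329190384, 'R': array([[-0.00651369, -0.99966922, -0.02488006],
       [-0.99901832,  0.00759565, -0.04364295],
       [ 0.04381749,  0.02457136, -0.99873734]]), 't': array([-126.02060085,  502.65869579,  980.29319543])}
```

View pics/side0.png

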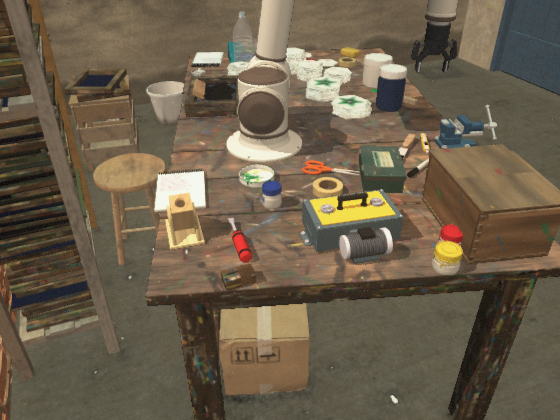

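View pics/top0.png

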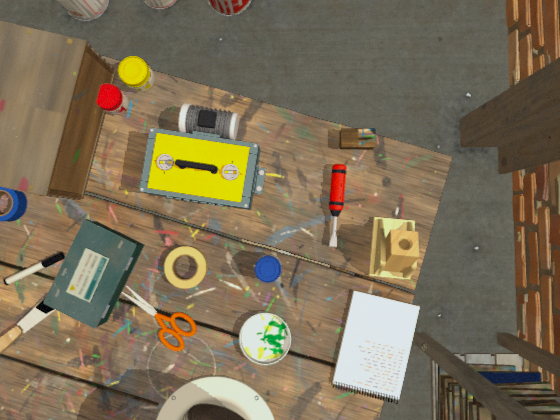

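```bash
cat > h.py <<'E'
import numpy as np, cv2
from station import status, viewer, workorder
def cap(n,name=None):
    c=viewer.capture(n)
    if name: cv2.imwrite(f"pics/{name}.png",c["pixels"][:,:,::-1])
    return c
def ray(c,u,v):
    d=np.array([(u-c["cx"])/c["fx"],(v-c["cy"])/c["fy"],1.]); R=np.array(c["R"]);
    return -R.T@c["t"], R.T@d
def onz(c,u,v,z):
    o,d=ray(c,u,v); return o+d*(z-o[2])/d[2]
def proj(c,X):
    p=np.array(c["R"])@np.array(X,float)+c["t"]; return np.array([c["fx"]*p[0]/p[2]+c["cx"],c["fy"]*p[1]/p[2]+c["cy"]])
def tri(c1,p1,c2,p2):
    o1,d1=ray(c1,*p1);o2,d2=ray(c2,*p2)
    A=np.array([d1,-d2]).T; s=np.linalg.lstsq(A,o2-o1,rcond=None)[0]
    a=o1+s[0]*d1;b=o2+s[1]*d2; return (a+b)/2,np.linalg.norm(a-b)
def crop(c,name,u0,v0,u1,v1,k):
    im=cv2.resize(c["pixels"][v0:v1,u0:u1,::-1],None,fx=k,fy=k,interpolation=cv2.INTER_CUBIC)
    st=10
    for u in range((u0//st+1)*st,u1,st):
        cv2.line(im,(int((u-u0+.5)*k),0),(int((u-u0+.5)*k),6),(255,0,255),1)
        if u%20==0: cv2.putText(im,str(u),(int((u-u0+.5)*k)-10,18),0,.4,(255,0,255),1)
    for v in range((v0//st+1)*st,v1,st):
        cv2.line(im,(0,int((v-v0+.5)*k)),(6,int((v-v0+.5)*k)),(255,0,255),1)
        if v%20==0: cv2.putText(im,str(v),(8,int((v-v0+.5)*k)+4),0,.4,(255,0,255),1)
    cv2.imwrite(f"pics/{name}.png",im)
E
python3 - <<'E'
from h import *
t=cap("top");s=cap("side")
crop(t,"t1",320,120,450,300,3); crop(t,"t2",130,120,270,215,5)
crop(s,"s1",145,180,265,300,5); crop(s,"s2",290,180,410,270,6)
E
```

```text
(no output)
```

View pics/t1.png

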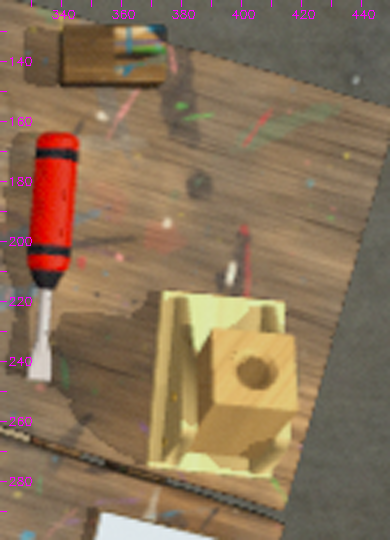

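View pics/t2.png

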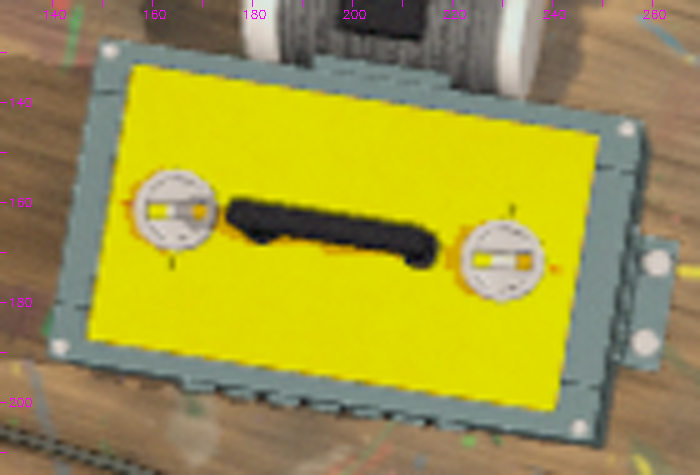

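View pics/s1.png

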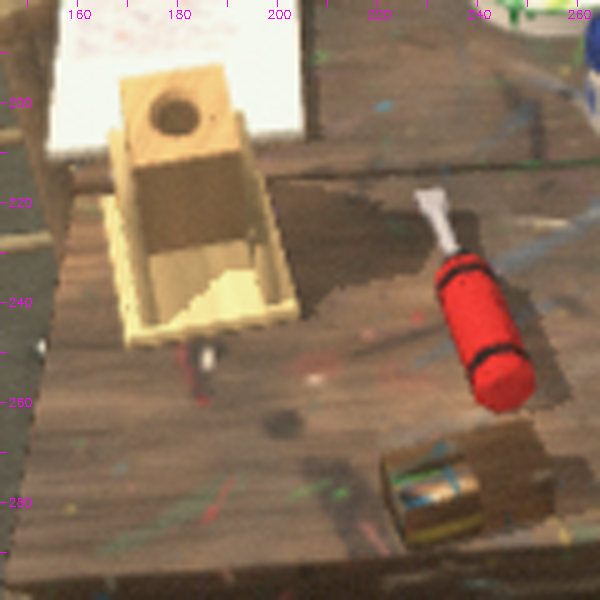

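View pics/s2.png

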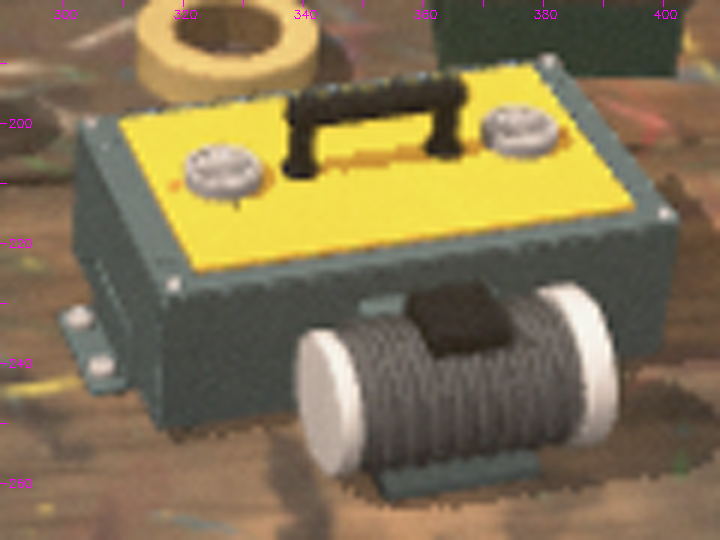

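```bash
cat > m1.py <<'E'
from h import *
np.set_printoptions(precision=3,suppress=True)
t=cap("top");s=cap("side")
def mask(c,f):
    hsv=cv2.cvtColor(c["pixels"],cv2.COLOR_RGB2HSV).astype(int); return f(hsv[...,0],hsv[...,1],hsv[...,2]).astype(np.uint8)
def big(m,box=None):
    if box: mm=np.zeros_like(m); u0,v0,u1,v1=box; mm[v0:v1,u0:u1]=m[v0:v1,u0:u1]; m=mm
    cs,_=cv2.findContours(m,cv2.RETR_EXTERNAL,cv2.CHAIN_APPROX_NONE); return max(cs,key=cv2.contourArea)
# panel
m=mask(t,lambda h,s,v:(h>25)&(h<34)&(s>180)&(v>120))
k=big(m,(130,120,270,215)); pts=np.array([onz(t,*p[0],84)[:2] for p in k],np.float32)
hull=cv2.minAreaRect(pts); print("panel top",hull)
m=mask(s,lambda h,s,v:(h>22)&(h<34)&(s>120)&(v>150))
k=big(m,(290,180,410,230)); pts=np.array([onz(s,*p[0],84)[:2] for p in k],np.float32)
print("panel side",cv2.minAreaRect(pts))
# driver
red=lambda h,s,v:((h<6)|(h>174))&(s>170)&(v>110)
for n,c,b in(("top",t,(320,120,350,220)),("side",s,(225,225,260,270))):
    k=big(mask(c,red),b); print(n,"red",k[:,0].min(0),k[:,0].max(0))
    pts=np.array([onz(c,*p[0],15)[:2] for p in k],np.float32); print(cv2.minAreaRect(pts))
print("tip top",onz(t,333.3,246.5,15), "side",onz(s,231,217.5,15))
print("end top",onz(t,339.2,163.5,15))
# mouth
print("mouth tri",tri(t,(404.8,243.8),s,(179.2,201.7)))
for a in [(374,217.3),(369.3,274.5),(413.5,278.5),(414,220)]: print("base top z0",onz(t,*a,0),)
for a in [(169.8,248.5),(204,243.3)]: print("base side",onz(s,*a,0))
# fasteners
for n,a,b in(("f1",(164.2,161.6),(327,208)),("f2",(230,171.6),(376,201.5))):
    print(n,onz(t,*a,92)[:2],onz(s,*b,92)[:2],tri(t,a,s,b))
print("cam",ray(t,0,0)[0],ray(s,0,0)[0])
E
python3 m1.py
```

```text
panel top ((583.4197998046875, 22.88372039794922), (195.0991973876953, 115.3612289428711), 80.67733764648438)
panel side ((584.1334838867188, 20.732398986816406), (196.21624755859375, 119.6805191040039), 80.54032897949219)
top red [330 172] [345 202]
((546.1189575195312, -270.2797546386719), (30.43965721130371, 64.54569244384766), 84.57489013671875)
side red [232 231] [251 261]
((543.3612060546875, -271.52252197265625), (32.14034652709961, 127.76289367675781), 85.30986022949219)
tip top [ 415.855 -260.026   15.   ] side [ 414.082 -257.445   15.   ]
end top [ 597.429 -275.178   15.   ]
mouth tri (array([ 423.821, -392.02 ,  107.392]), np.float64(3.586098342013412))
base top z0 [ 479.133 -352.214    0.   ]
base top z0 [ 353.329 -339.877    0.   ]
base top z0 [ 344.222 -436.259    0.   ]
base top z0 [ 472.554 -439.93     0.   ]
base side [ 465.02  -440.688    0.   ]
base side [ 478.288 -353.187    0.   ]
f1 [594.026  90.598] [575.858 -46.244] (array([572.518,  25.315,  94.18 ]), np.float64(130.31364195242196))
f2 [572.207 -44.15 ] [598.604  85.778] (array([601.529,   8.794, 107.645]), np.float64(124.54363397107952))
cam [ 458.39  -153.884  997.858] [1503.174 -556.806  803.788]
```

Run:
```python
from h import *
t=cap("top");s=cap("side")
crop(t,"t3",362,210,426,284,8); crop(s,"s3",160,188,210,254,9)
```

```text
(no output)
```

View pics/t3.png

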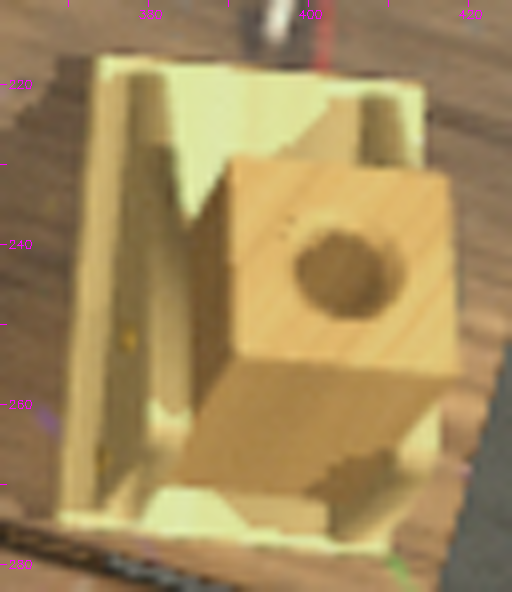

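View pics/s3.png

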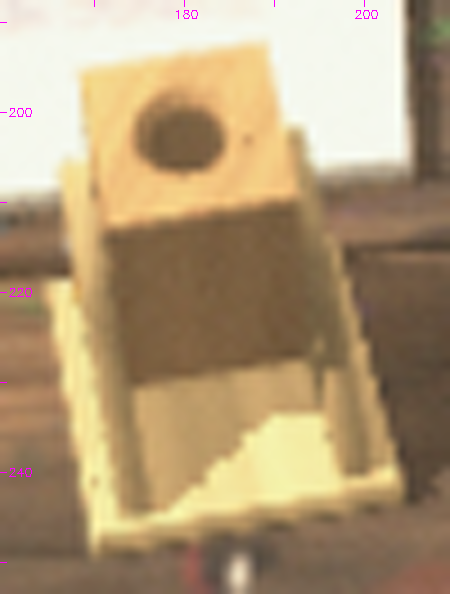

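Run:
```python
from h import *
np.set_printoptions(precision=1,suppress=True)
t=cap("top");s=cap("side")
C={}
for n,a,b in(("TL",(390.5,229.3),(193,209)),("TR",(417,231),(171.5,212.2)),("BR",(418.3,256),(168,195.5)),("BL",(390.3,253.5),(189.3,192.3)),("mouth",(404.8,243.7),(179.3,202)),("tip",(333.3,246),(231,218)),
 ("hend",(339.2,164),(246,261))):
    C[n],e=tri(t,a,s,b); print(n,C[n],e)
for a,b in(("TR","TL"),("BR","BL")):
    d=C[b]-C[a]; print("yaw",-np.degrees(np.arctan2(d[0],d[1])),np.linalg.norm(d))
for a,b in(("BR","TR"),("BL","TL")):
    d=C[b]-C[a]; print("xdir",d, np.degrees(np.arctan2(d[1],d[0])))
# directions on planes: cheek bottoms
d=onz(s,203.8,243.5,0)-onz(s,169.5,249,0); print("front base yaw side",-np.degrees(np.arctan2(d[0],d[1])),np.linalg.norm(d))
d=onz(t,374,216.8,12)-onz(t,414,220.5,12); print("front base yaw top",-np.degrees(np.arctan2(d[0],d[1])),np.linalg.norm(d))
d=onz(t,369.3,275,12)-onz(t,409.8,278.8,12); print("back base yaw top",-np.degrees(np.arctan2(d[0],d[1])),np.linalg.norm(d))
print("base mean z12",(onz(t,374,216.8,12)+onz(t,414,220.5,12)+onz(t,369.3,275,12)+onz(t,409.8,278.8,12))/4)
print(onz(t,404.8,243.7,112))
```

```text
TL [ 452.8 -365.8   96.3] 0.7648721028841113
TR [ 448.8 -418.8   97.8] 2.9215993700596066
BR [ 400.5 -414.7  118.1] 3.469872889149115
BL [ 405.7 -360.5  117.7] 2.729687909303733
mouth [ 424.  -392.1  106.6] 3.264196260190247
tip [ 417.2 -259.2   15.9] 1.5434635291607595
hend [ 597.2 -276.8    7. ] 1.4602766054655014
yaw -4.338085615923376 53.207324214442174
yaw -5.464387318141219 54.41007780611362
xdir [ 48.3  -4.2 -20.4] -4.939660157626266
xdir [ 47.1  -5.3 -21.5] -6.416593460726102
front base yaw side -7.859080277170199 88.77836658189287
front base yaw top -5.723967704413951 87.05531941848739
back base yaw top -5.585562491375855 87.67926945966384
base mean z12 [ 412.4 -387.2   12. ]
[ 424.8 -389.   112. ]
```

```bash
cat >> h.py <<'E'
from scipy.spatial.transform import Rotation as Ro
np.set_printoptions(precision=3,suppress=True)
def n_(a): a=np.array(a,float); return a/np.linalg.norm(a)
def pose(z,x):
    """tool R from z dir and approx x dir"""
    z=n_(z);x=np.array(x,float);x=n_(x-z*(x@z)); return np.array([x,np.cross(z,x),z]).T
def go(p,R=None,label=""):
    s=status.read_state(); P=np.array(s["position"]);O=np.array(s["orientation"])
    R=O if R is None else R
    print(label,"offset",np.round(O.T@(np.array(p)-P),1),"rot",np.round(Ro.from_matrix(O.T@R).as_rotvec(degrees=True),1))
def st():
    s=status.read_state()
    print("t %.2f"%s["time"],"p",np.round(s["position"],1),"F",np.round(s["force"],1),"M",np.round(s["ft_torque"],2),"open %.1f"%(s["opening"]*85.4),"q",np.round(s["joint_pos"],1));print(np.array(s["orientation"]))
c5,s5=np.cos(np.radians(5.5)),np.sin(np.radians(5.5))
HX=np.array([c5,-s5,0]); MOUTH=np.array([424.3,-390.8,107.5]); DIN=-0.423*HX-np.array([0,0,.906])
E
python3 - <<'E'
from h import *
R=pose([0,0,-1],[np.cos(np.radians(-4.9)),np.sin(np.radians(-4.9)),0])
a=np.array([-.9965,.083,0]); o=np.array([415.8,-260,0])-130*a; print(o)
g=o+10*-a; g[2]=100; go(g,R)
E
```

```text
[ 545.345 -270.79     0.   ]
 offset [-610.9 -669.8  131.3] rot [ -0.    0.  167.7]
```

```bash
python3 -m creep '[{"offset":[-611,-670,30],"rotation":[0,0,167.7],"jaw":60},{"offset":[-611,-670,30],"rotation":[0,0,167.7],"jaw":60},{"offset":[-611,-670,30],"rotation":[0,0,167.7],"jaw":60},{"offset":[-611,-670,30],"rotation":[0,0,167.7],"jaw":60},{"offset":[-611,-670,30],"rotation":[0,0,167.7],"jaw":60},{"offset":[-611,-670,30],"rotation":[0,0,167.7],"jaw":60},{"offset":[-611,-670,30],"rotation":[0,0,167.7],"jaw":60},{"offset":[-611,-670,30],"rotation":[0,0,167.7],"jaw":60}]' 80
cat > now.py <<'E'
from h import *
st()
R=pose([0,0,-1],[np.cos(np.radians(-4.9)),np.sin(np.radians(-4.9)),0])
go([555.3,-271.6,60],R)
E
python3 now.py
```

```text
time: 1.5
position: [383.0, 94.7, 215.1]
orientation: [[0.234, 0.972, 0.001], [0.972, -0.234, 0.0], [0.0, 0.001, -1.0]]
force: [1.3, 1.3, -0.1]
opening: 0.703
t 1.50 p [383.   94.7 215.1] F [ 1.3  1.3 -0.1] M [ 0.01 -0.03 -0.02] open 60.0 q [  2.7 -13.3 105.3  -0.   87.9  16.2]
[[ 0.234  0.972  0.001]
 [ 0.972 -0.234  0.   ]
 [ 0.     0.001 -1.   ]]
 offset [-315.9  253.1  155.3] rot [ 0.  -0.1 81.4]
```

```bash
python3 -m creep '[{"offset":[-316,253,30],"rotation":[0,0,81.4],"jaw":60},{"offset":[-316,253,30],"rotation":[0,0,81.4],"jaw":60},{"offset":[-316,253,30],"rotation":[0,0,81.4],"jaw":60},{"offset":[-316,253,30],"rotation":[0,0,81.4],"jaw":60},{"offset":[-316,253,30],"rotation":[0,0,81.4],"jaw":60},{"offset":[-316,253,60],"rotation":[0,0,81.4],"jaw":60},{"offset":[-316,253,100],"rotation":[0,0,81.4],"jaw":60},{"offset":[-316,253,150],"rotation":[0,0,81.4],"jaw":60}]' 80;python3 now.py
python3 - <<'E'
from h import *
t=cap("top");crop(t,"t4",300,110,430,290,3)
s=cap("side");crop(s,"s4",160,120,320,280,3)
E
```

```text
time: 2.5
position: [555.6, -273.9, 63.3]
orientation: [[0.996, -0.093, 0.002], [-0.093, -0.996, -0.0], [0.002, 0.0, -1.0]]
force: [0.0, 0.1, 0.2]
opening: 0.704
t 2.50 p [ 555.6 -273.9   63.3] F [0.  0.1 0.2] M [-0.02  0.03  0.01] open 60.1 q [-33.4  19.9  88.5   0.   71.6  61.9]
[[ 0.996 -0.093  0.002]
 [-0.093 -0.996 -0.   ]
 [ 0.002  0.    -1.   ]]
 offset [-0.5 -2.3  3.3] rot [ 0.  -0.1 -0.4]
```

View pics/t4.png

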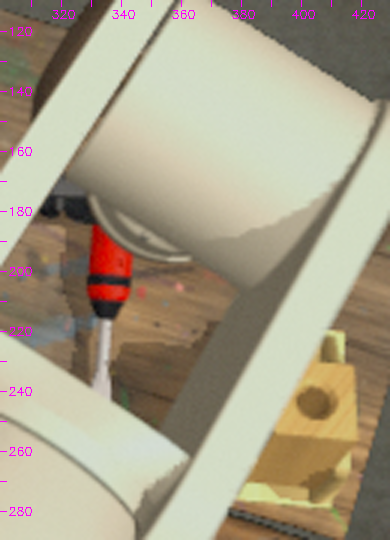

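View pics/s4.png

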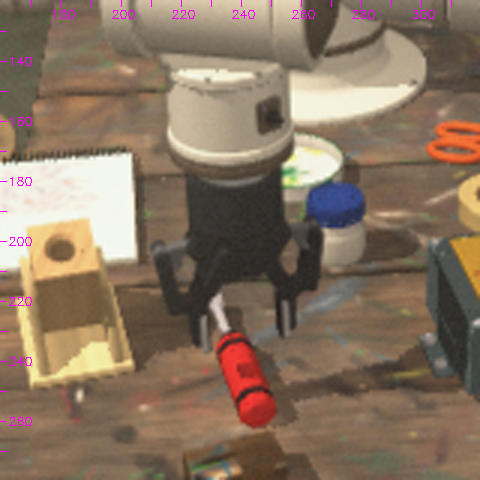

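```bash
python3 -m creep '[{"offset":[-0.5,-2.3,20],"rotation":[0,0,-0.4],"jaw":60},{"offset":[-0.5,-2.3,40],"rotation":[0,0,-0.4],"jaw":60},{"offset":[-0.5,-2.3,52],"rotation":[0,0,-0.4],"jaw":60},{"offset":[-0.5,-2.3,57],"rotation":[0,0,-0.4],"jaw":60}]' 80;python3 now.py; python3 -m creep '[{"offset":[0,0,0],"rotation":[0,0,0],"jaw":40},{"offset":[0,0,0],"rotation":[0,0,0],"jaw":34},{"offset":[0,0,0],"rotation":[0,0,0],"jaw":28},{"offset":[0,0,0],"rotation":[0,0,0],"jaw":24}]' 80;python3 now.py
```

```text
time: 3.1
position: [552.2, -268.0, 2.7]
orientation: [[0.997, -0.081, -0.006], [-0.081, -0.997, 0.005], [-0.007, -0.004, -1.0]]
force: [1.0, 0.6, 0.5]
opening: 0.701
t 3.10 p [ 552.2 -268.     2.7] F [1.  0.6 0.5] M [ 0.01 -0.06  0.01] open 59.8 q [-33.1  23.2  91.7   0.   65.5  61.5]
[[ 0.997 -0.081 -0.006]
 [-0.081 -0.997  0.005]
 [-0.007 -0.004 -1.   ]]
 offset [  3.    3.1 -57.3] rot [-0.3  0.4  0.3]
time: 3.6
position: [552.6, -268.3, 3.8]
orientation: [[0.997, -0.081, -0.005], [-0.081, -0.997, 0.004], [-0.005, -0.004, -1.0]]
force: [-3.6, 0.4, 7.9]
opening: 0.327
t 3.60 p [ 552.6 -268.3    3.8] F [-3.6  0.4  7.9] M [0.12 0.28 0.12] open 27.9 q [-33.1  23.1  91.6   0.   65.6  61.5]
[[ 0.997 -0.081 -0.005]
 [-0.081 -0.997  0.004]
 [-0.005 -0.004 -1.   ]]
 offset [  2.7   2.8 -56.2] rot [-0.2  0.3  0.3]
```

```bash
python3 -m creep '[{"offset":[0,0,0],"rotation":[0,0,0],"jaw":20},{"offset":[0,0,0],"rotation":[0,0,0],"jaw":20}]' 80; python3 -m creep '[{"offset":[0,0,-15],"rotation":[0,0,0],"jaw":20},{"offset":[0,0,-40],"rotation":[0,0,0],"jaw":20},{"offset":[0,0,-90],"rotation":[0,0,0],"jaw":20},{"offset":[0,0,-130],"rotation":[0,0,0],"jaw":20}]' 80
python3 - <<'E'
from h import *
st()
s=cap("side");crop(s,"s5",180,100,340,280,3)
E
```

```text
time: 3.85
position: [552.6, -268.3, 3.9]
orientation: [[0.997, -0.081, -0.005], [-0.081, -0.997, 0.004], [-0.005, -0.004, -1.0]]
force: [0.7, 0.7, -1.4]
opening: 0.33
time: 4.35
position: [553.4, -268.9, 136.9]
orientation: [[0.997, -0.081, -0.004], [-0.081, -0.997, 0.003], [-0.004, -0.003, -1.0]]
force: [0.7, -0.6, -1.7]
opening: 0.329
t 4.35 p [ 553.4 -268.9  136.9] F [ 0.7 -0.6 -1.7] M [ 0.01  0.01 -0.01] open 28.1 q [-33.1  16.2  84.2   0.   79.9  61.5]
[[ 0.997 -0.081 -0.004]
 [-0.081 -0.997  0.003]
 [-0.004 -0.003 -1.   ]]
```

View pics/s5.png

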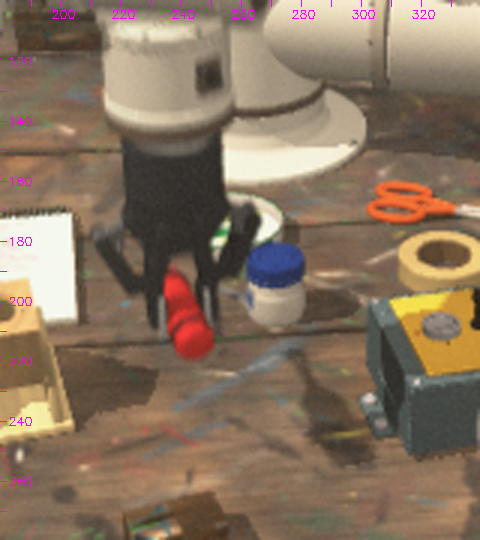

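```bash
cat > now.py <<'E'
from h import *
import sys
st()
s=status.read_state();P=np.array(s["position"]);O=np.array(s["orientation"])
T=np.array([-137,0,-11.])
print("tip now",P+O@T)
R=np.array([-DIN,np.cross(n_([.906*c5,-.906*s5,-.423]),-DIN),[.906*c5,-.906*s5,-.423]]).T
for d in map(float,sys.argv[1:]):
    go(MOUTH+d*DIN-R@T,R,str(d))
E
python3 now.py -60 -25
python3 - <<'E'
from h import *
s=cap("side");S=status.read_state();P=np.array(S["position"]);O=np.array(S["orientation"])
print(proj(s,P+O@[43,0,-11]),proj(s,P+O@[-57,0,-11]))
m=s["pixels"].astype(int); m=((m[...,0]>130)&(m[...,1]<60)&(m[...,2]<60)); v,u=np.nonzero(m[150:230,220:260]); print(u.min()+220,u.max()+220,v.min()+150,v.max()+150)
E
```

```text
t 4.40 p [ 554.8 -269.8  142.4] F [ 1.5 -0.7  5.8] M [-0.02 -0.06 -0.01] open 28.2 q [-33.1  16.   83.8   0.   80.1  61.5]
[[ 0.997 -0.081  0.002]
 [-0.081 -0.997 -0.   ]
 [ 0.002  0.    -1.   ]]
tip now [ 418.274 -258.753  153.176]
-60.0 offset [ -26.9  132.6 -139. ] rot [-0.5 64.9  0.8]
-25.0 offset [ -41.7  132.3 -107.3] rot [-0.5 64.9  0.8]
[245.165 213.124] [235.074 191.433]
234 250 187 216
```

```bash
python3 -m creep '[{"offset":[0,0,-60],"rotation":[0,0,0],"jaw":20},{"offset":[0,0,-110],"rotation":[0,9,0],"jaw":20},{"offset":[-10,40,-139],"rotation":[0,20,0],"jaw":20},{"offset":[-15,80,-139],"rotation":[0,30,0],"jaw":20},{"offset":[-27,132,-139],"rotation":[0,40,0],"jaw":20},{"offset":[-27,132,-139],"rotation":[0,50,0],"jaw":20},{"offset":[-27,132.6,-139],"rotation":[-0.5,60,0.8],"jaw":20},{"offset":[-27,132.6,-139],"rotation":[-0.5,64.9,0.8],"jaw":20}]' 80
python3 now.py -60 -10 20
python3 - <<'E'
from h import *
s=cap("side");crop(s,"s6",130,60,290,250,3)
s=cap("top");crop(s,"t6",330,150,490,300,4)
E
```

```text
time: 5.45
position: [515.9, -399.8, 278.0]
orientation: [[0.418, -0.099, 0.903], [-0.042, -0.995, -0.089], [0.908, -0.001, -0.42]]
force: [-0.0, 0.2, -1.9]
opening: 0.331
t 5.45 p [ 515.9 -399.8  278. ] F [-0.   0.2 -1.9] M [0.05 0.76 0.02] open 28.2 q [-69.   -3.  111.3  71.6  58.8  -7.1]
[[ 0.418 -0.099  0.903]
 [-0.042 -0.995 -0.089]
 [ 0.908 -0.001 -0.42 ]]
tip now [ 448.688 -393.09   158.313]
-60.0 offset [ 3.5 -0.2 -0.2] rot [ 0.1 -0.2 -0.1]
-10.0 offset [-46.5  -0.1  -0.4] rot [ 0.1 -0.2 -0.1]
20.0 offset [-76.5  -0.1  -0.5] rot [ 0.1 -0.2 -0.1]
```

View pics/s6.png

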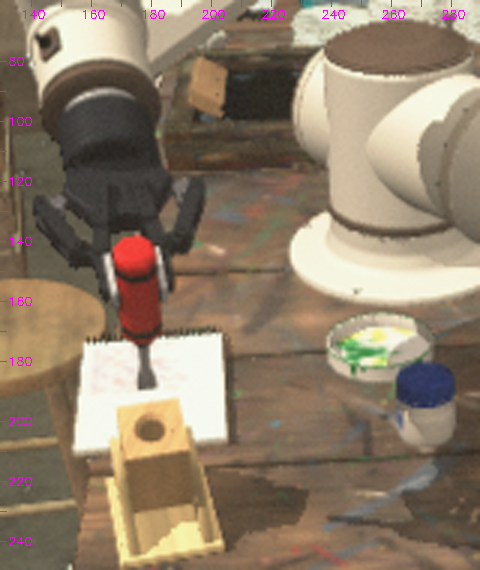

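View pics/t6.png

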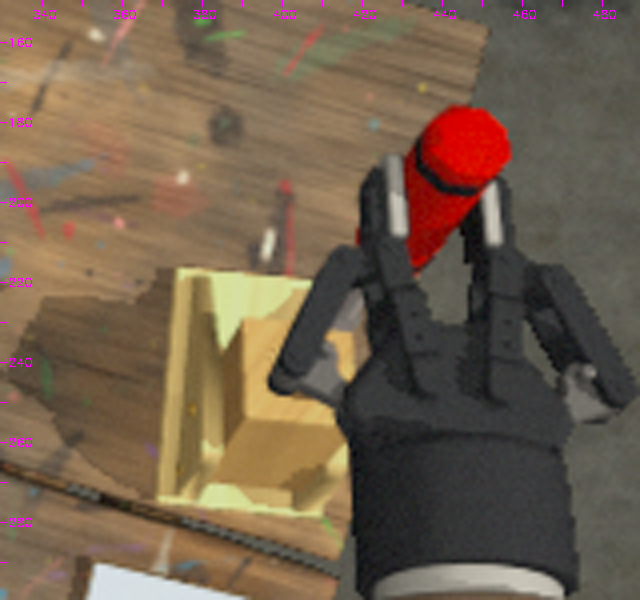

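Run:
```python
from h import *
s=cap("side");t=cap("top");S=status.read_state();P=np.array(S["position"]);O=np.array(S["orientation"])
for n,x in(("tip",[-137,0,-11]),("end",[43,0,-11]),("cone",[-57-14,0,-11])): print(n,proj(s,P+O@x),proj(t,P+O@x))
crop(s,"s7",150,125,205,215,7)
```

```text
tip [179.231 189.433] [413.76  231.439]
end [174.913 143.262] [449.043 181.486]
cone [177.778 173.896] [425.004 215.52 ]
```

View pics/s7.png

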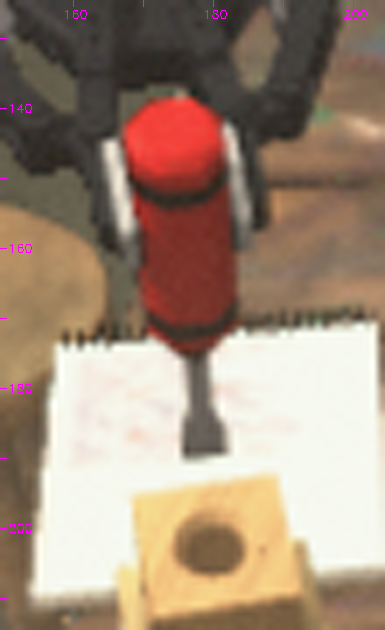

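```bash
python3 -m creep '[{"offset":[-20,0,0],"rotation":[0,0,0],"jaw":20},{"offset":[-40,0,0],"rotation":[0,0,0],"jaw":20},{"offset":[-52,0,0],"rotation":[0,0,0],"jaw":20},{"offset":[-60,0,0],"rotation":[0,0,0],"jaw":20},{"offset":[-68,0,0],"rotation":[0,0,0],"jaw":20},{"offset":[-76,0,0],"rotation":[0,0,0],"jaw":20}]' 80
python3 now.py 60 70
python3 - <<'E'
from h import *
s=cap("side");crop(s,"s8",150,125,205,215,7)
E
```

```text
time: 6.4
position: [484.8, -396.8, 210.1]
orientation: [[0.423, -0.096, 0.901], [-0.04, -0.995, -0.087], [0.905, 0.0, -0.425]]
force: [0.1, 0.7, -1.9]
opening: 0.331
t 6.40 p [ 484.8 -396.8  210.1] F [ 0.1  0.7 -1.9] M [ 0.06  0.71 -0.02] open 28.3 q [-72.9  -0.3 117.5  75.4  59.7 -18.2]
[[ 0.423 -0.096  0.901]
 [-0.04  -0.995 -0.087]
 [ 0.905  0.    -0.425]]
tip now [ 416.927 -390.361   90.752]
60.0 offset [-41.7  -0.2  -0.6] rot [0.  0.1 0. ]
70.0 offset [-51.7  -0.2  -0.6] rot [0.  0.1 0. ]
```

View pics/s8.png

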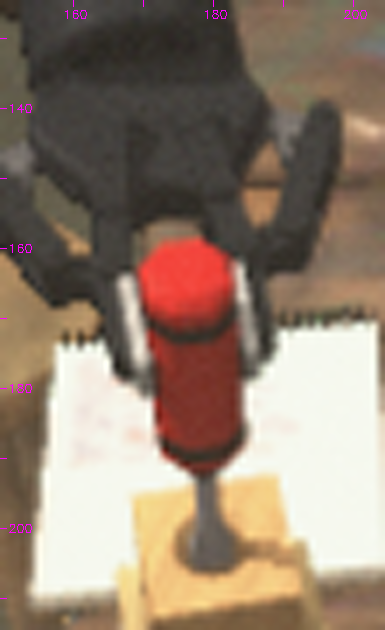

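```bash
python3 -m creep '[{"offset":[-6,0,-0.5],"rotation":[0,0,0],"jaw":20},{"offset":[-12,0,-0.5],"rotation":[0,0,0],"jaw":20},{"offset":[-18,0,-0.5],"rotation":[0,0,0],"jaw":20},{"offset":[-24,0,-0.5],"rotation":[0,0,0],"jaw":20}]' 80
python3 now.py 60 70
python3 - <<'E'
from h import *
s=cap("side");crop(s,"s9",150,125,205,215,7)
E
```

```text
time: 6.95
position: [473.6, -395.5, 187.1]
orientation: [[0.423, -0.096, 0.901], [-0.041, -0.995, -0.087], [0.905, -0.001, -0.425]]
force: [-0.1, 0.5, -2.4]
opening: 0.328
t 6.95 p [ 473.6 -395.5  187.1] F [-0.1  0.5 -2.4] M [ 0.07  0.72 -0.01] open 28.0 q [-74.3   1.  119.4  76.6  60.2 -22. ]
[[ 0.423 -0.096  0.901]
 [-0.041 -0.995 -0.087]
 [ 0.905 -0.001 -0.425]]
tip now [ 405.686 -388.91    67.818]
60.0 offset [-16.1   0.   -0.1] rot [-0.   0.1 -0. ]
70.0 offset [-26.1   0.   -0.1] rot [-0.   0.1 -0. ]
```

View pics/s9.png

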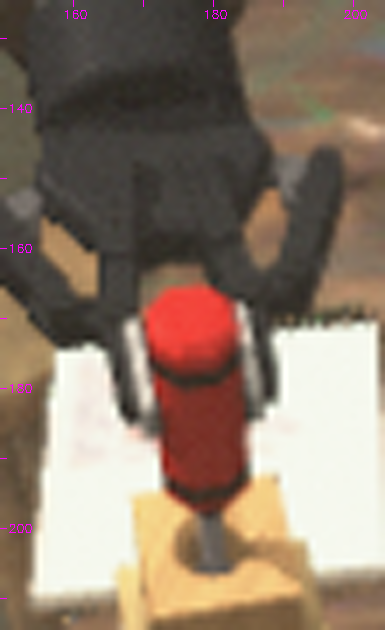

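The driver is in the hole (blade gone below the rim at about (180,206)) with no force. Continue to near the seat.

```bash
python3 -m creep '[{"offset":[-8,0,0],"rotation":[0,0,0],"jaw":20},{"offset":[-16,0,0],"rotation":[0,0,0],"jaw":20},{"offset":[-22,0,0],"rotation":[0,0,0],"jaw":20},{"offset":[-26,0,0],"rotation":[0,0,0],"jaw":20}]' 80
python3 now.py 70 76
python3 - <<'E'
from h import *
s=cap("side");crop(s,"s10",140,125,205,215,7)
E
```

```text
time: 7.5
position: [462.2, -394.2, 162.4]
orientation: [[0.424, -0.096, 0.901], [-0.042, -0.995, -0.086], [0.905, -0.002, -0.426]]
force: [2.8, -0.3, 0.2]
opening: 0.33
t 7.50 p [ 462.2 -394.2  162.4] F [ 2.8 -0.3  0.2] M [0.09 0.18 0.06] open 28.2 q [-75.8   2.8 121.3  77.9  60.6 -26.3]
[[ 0.424 -0.096  0.901]
 [-0.042 -0.995 -0.086]
 [ 0.905 -0.002 -0.426]]
tip now [ 394.2   -387.473   43.152]
70.0 offset [ 1.1  0.2 -0.2] rot [-0.   0.2 -0.1]
76.0 offset [-4.9  0.2 -0.2] rot [-0.   0.2 -0.1]
```

View pics/s10.png

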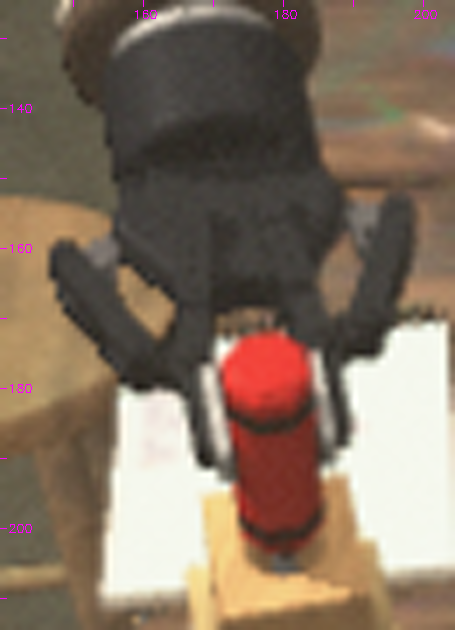

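```bash
python3 -m creep '[{"offset":[-2,0,0],"rotation":[0,0,0],"jaw":33},{"offset":[-2,0,0],"rotation":[0,0,0],"jaw":40},{"offset":[-2,0,0],"rotation":[0,0,0],"jaw":60},{"offset":[-2,0,-10],"rotation":[0,0,0],"jaw":60},{"offset":[-2,0,-60],"rotation":[0,0,0],"jaw":60},{"offset":[-2,0,-110],"rotation":[0,0,0],"jaw":60}]' 80
python3 now.py 70 76
python3 - <<'E'
from h import *
s=cap("side");crop(s,"s11",140,125,205,215,7)
s=cap("top");crop(s,"t11",360,180,450,270,6)
E
```

```text
time: 8.3
position: [360.9, -383.7, 207.8]
orientation: [[0.424, -0.095, 0.9], [-0.043, -0.995, -0.085], [0.904, -0.002, -0.427]]
force: [-0.0, -1.3, 1.0]
opening: 0.702
t 8.30 p [ 360.9 -383.7  207.8] F [-0.  -1.3  1. ] M [ 0.03  0.41 -0.07] open 60.0 q [-91.   -7.  123.9  68.9  75.2 -23.1]
[[ 0.424 -0.095  0.9  ]
 [-0.043 -0.995 -0.085]
 [ 0.904 -0.002 -0.427]]
tip now [ 292.879 -376.932   88.58 ]
70.0 offset [  3.5   1.2 111.2] rot [-0.1  0.2 -0.1]
76.0 offset [ -2.5   1.2 111.2] rot [-0.1  0.2 -0.1]
```

View pics/s11.png

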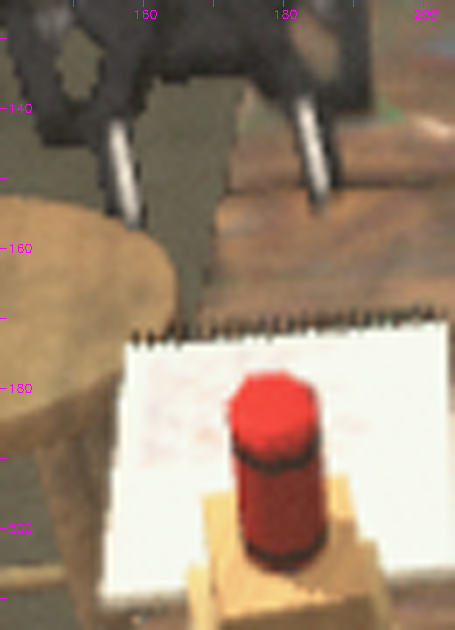

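View pics/t11.png

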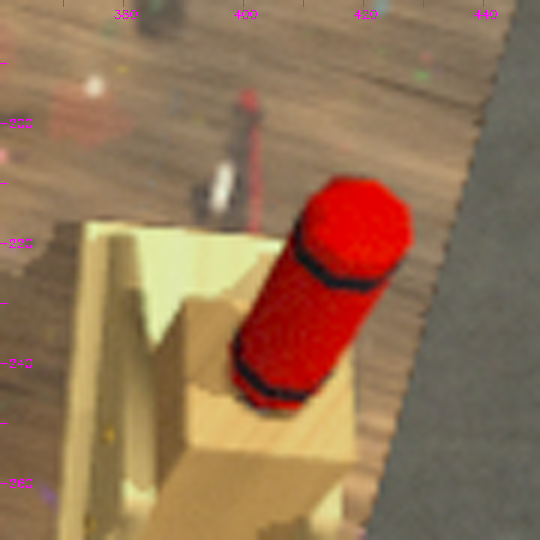

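Run:
```python
from h import *
s=cap("side");t=cap("top")
e,err=tri(t,(419.7,216.3),s,(178.6,182.8));print("end",e,err)
print("pred",MOUTH-104*DIN)
# band near cone at driver x~42?: ring
b,err=tri(t,(404.3,243.2),s,(179.9,203.5));print(b,err, n_(e-b))
for lean in (0,4,7):
    a=np.radians(25+lean); ax=np.sin(a)*HX+np.array([0,0,np.cos(a)])
    tip=MOUTH+76*DIN
    E=tip+180*ax; print(lean,E,proj(t,E),proj(s,E),"cone",proj(t,tip+78*ax),proj(s,tip+78*ax))
crop(s,"s12",165,170,195,212,14)
crop(t,"t12",392,200,437,255,11)
```

```text
end [ 475.964 -395.667  193.991] 2.321058531031655
pred [ 468.089 -395.016  201.724]
[ 425.026 -391.694  102.633] 2.3082088203441993 [ 0.487 -0.038  0.873]
0 [ 468.021 -395.01   201.779] [421.416 220.898] [178.227 178.459] cone [405.38  243.461] [180.369 201.345]
4 [ 479.164 -396.083  196.076] [420.913 214.654] [179.115 182.817] cone [405.232 240.954] [180.731 203.146]
7 [ 487.246 -396.861  191.293] [420.444 210.2  ] [179.797 186.237] cone [405.087 239.142] [181.007 204.548]
```

View pics/s12.png

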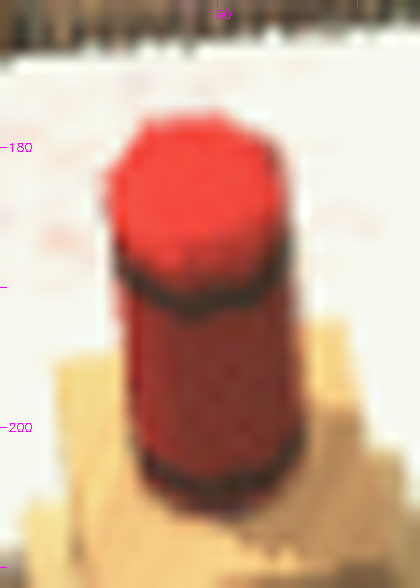

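View pics/t12.png

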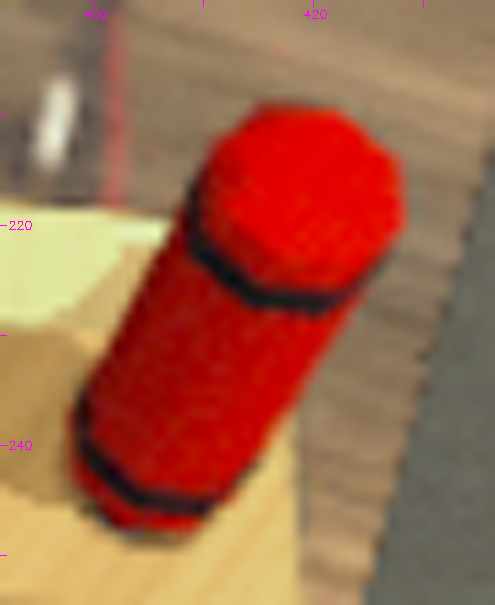

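```bash
cat >> h.py <<'E'
HEND=np.array([476.5,-395.7,194.5]); A29=np.array([np.sin(np.radians(29))*c5,-np.sin(np.radians(29))*s5,np.cos(np.radians(29))])
RG=pose(-A29,HX)
E
python3 - <<'E'
from h import *
print(RG)
R1=pose([0,0,-1],HX)
go([430,-390,330],R1,"stage1"); go(HEND+60*A29,RG,"pre");
E
```

```text
[[ 0.871 -0.096 -0.483]
 [-0.084 -0.995  0.046]
 [-0.485  0.    -0.875]]
stage1 offset [139.9  -2.1  10.2] rot [  0.1 -64.8  -0.1]
pre offset [ 97.1  -1.1 114.2] rot [  0.  -93.8  -0.2]
```

```bash
python3 -m creep '[{"offset":[60,0,0],"rotation":[0,-7,0],"jaw":60},{"offset":[115,0,0],"rotation":[0,-17,0],"jaw":60},{"offset":[140,-2,0],"rotation":[0,-27,0],"jaw":60},{"offset":[140,-2,0],"rotation":[0,-37,0],"jaw":60},{"offset":[140,-2,10],"rotation":[0,-47,0],"jaw":60},{"offset":[140,-2,10],"rotation":[0,-57,0],"jaw":60},{"offset":[140,-2,40],"rotation":[0,-65,0],"jaw":60},{"offset":[140,-2,70],"rotation":[0,-75,0],"jaw":60}]' 80
python3 - <<'E'
from h import *
st(); go(HEND+60*A29,RG,"pre"); go(HEND+20*A29,RG,"pre");
E
```

```text
time: 9.5
position: [485.8, -394.5, 304.5]
orientation: [[0.979, -0.097, -0.18], [-0.095, -0.995, 0.016], [-0.181, 0.001, -0.983]]
force: [-0.5, -1.6, 1.1]
opening: 0.7
t 9.50 p [ 485.8 -394.5  304.5] F [-0.5 -1.6  1.1] M [-0.03 -0.09 -0.01] open 59.8 q [-42.9  20.4  60.1  -6.7 107.7  51.1]
[[ 0.979 -0.097 -0.18 ]
 [-0.095 -0.995  0.016]
 [-0.181  0.001 -0.983]]
pre offset [30.   2.  52.9] rot [  0.  -18.6  -0.1]
pre offset [17.3  1.9 90.8] rot [  0.  -18.6  -0.1]
```

```bash
python3 -m creep '[{"offset":[30,2,30],"rotation":[0,-9,0],"jaw":60},{"offset":[30,2,53],"rotation":[0,-18.6,0],"jaw":60},{"offset":[22,2,75],"rotation":[0,-18.6,0],"jaw":60},{"offset":[17,2,91],"rotation":[0,-18.6,0],"jaw":60},{"offset":[17,2,91],"rotation":[0,-18.6,0],"jaw":60}]' 80
python3 - <<'E'
from h import *
st(); go(HEND-39*A29,RG,"grasp")
s=cap("side");crop(s,"s13",130,100,230,215,5)
s=cap("top");crop(s,"t13",360,120,450,260,4)
E
```

```text
time: 10.12
position: [486.4, -395.5, 210.0]
orientation: [[0.869, -0.095, -0.485], [-0.082, -0.995, 0.047], [-0.487, -0.001, -0.873]]
force: [0.3, -0.6, 0.9]
opening: 0.701
t 10.12 p [ 486.4 -395.5  210. ] F [ 0.3 -0.6  0.9] M [-0.05 -0.18 -0.  ] open 59.9 q [-38.3  32.9  57.1 -16.8 114.2  53.4]
[[ 0.869 -0.095 -0.485]
 [-0.082 -0.995  0.047]
 [-0.487 -0.001 -0.873]]
grasp offset [-1.   1.2 57.3] rot [-0.   0.2  0.1]
```

View pics/s13.png

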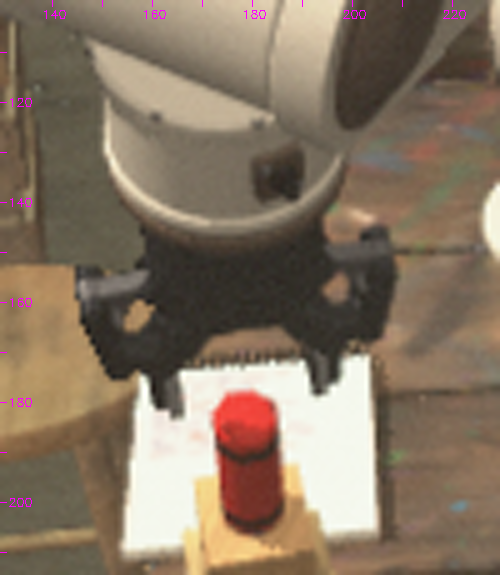

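View pics/t13.png

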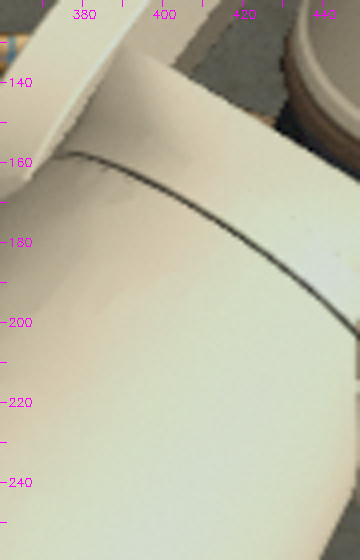

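```bash
python3 -m creep '[{"offset":[-1,1,20],"rotation":[0,0,0],"jaw":60},{"offset":[-1,1,40],"rotation":[0,0,0],"jaw":60},{"offset":[-1,1,53],"rotation":[0,0,0],"jaw":60},{"offset":[-1,1,57],"rotation":[0,0,0],"jaw":60},{"offset":[-1,1,57],"rotation":[0,0,0],"jaw":45},{"offset":[-1,1,57],"rotation":[0,0,0],"jaw":35},{"offset":[-1,1,57],"rotation":[0,0,0],"jaw":26},{"offset":[-1,1,57],"rotation":[0,0,0],"jaw":20}]' 100
python3 - <<'E'
from h import *
st()
s=cap("side");crop(s,"s14",130,100,230,215,5)
E
```

```text
time: 11.22
position: [458.6, -394.4, 163.3]
orientation: [[0.871, -0.095, -0.482], [-0.084, -0.995, 0.045], [-0.484, 0.001, -0.875]]
force: [3.5, 2.6, 5.5]
opening: 0.338
t 11.22 p [ 458.6 -394.4  163.3] F [3.5 2.6 5.5] M [ 0.51 -0.29 -0.34] open 28.9 q [-39.6  30.9  65.5 -16.6 107.5  54.2]
[[ 0.871 -0.095 -0.482]
 [-0.084 -0.995  0.045]
 [-0.484  0.001 -0.875]]
```

View pics/s14.png

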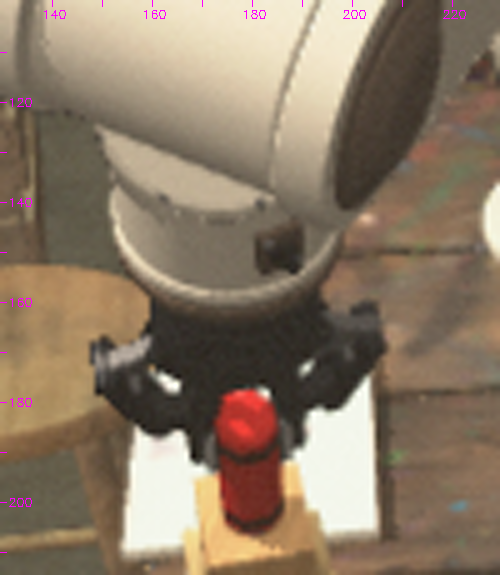

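```bash
python3 -m creep '[{"offset":[0,0,-10],"rotation":[0,0,0],"jaw":20},{"offset":[0,0,-30],"rotation":[0,0,0],"jaw":20},{"offset":[0,0,-55],"rotation":[0,0,0],"jaw":20},{"offset":[0,0,-80],"rotation":[0,0,0],"jaw":20},{"offset":[0,0,-110],"rotation":[0,0,0],"jaw":20},{"offset":[0,0,-110],"rotation":[0,0,0],"jaw":20}]' 100
python3 - <<'E'
from h import *
st()
R1=pose([0,0,-1],[1,0,0])
go([572.2,-44.2,320],R1,"above f2"); go([594,90.6,320],R1,"above f1")
s=cap("side");crop(s,"s15",100,20,230,215,3)
E
```

```text
time: 12.02
position: [512.6, -399.5, 260.9]
orientation: [[0.872, -0.095, -0.48], [-0.084, -0.995, 0.043], [-0.482, 0.003, -0.876]]
force: [-0.2, -0.2, -2.1]
opening: 0.338
t 12.03 p [ 512.6 -399.5  260.9] F [-0.2 -0.2 -2.1] M [-0.06 -0.44  0.  ] open 28.9 q [-37.4  35.4  47.3 -17.5 121.1  52.2]
[[ 0.872 -0.095 -0.48 ]
 [-0.084 -0.995  0.043]
 [-0.482  0.003 -0.876]]
above f2 offset [  -6.5 -359.2  -65.1] rot [-1.2 28.8 -5.4]
above f1 offset [   1.1 -495.5  -69.7] rot [-1.2 28.8 -5.4]
```

View pics/s15.png

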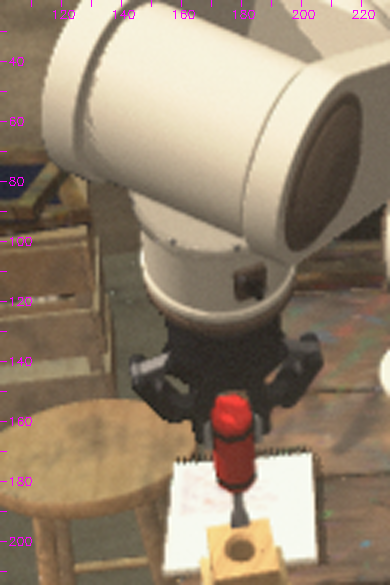

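```bash
python3 -m creep '[{"offset":[0,0,-50],"rotation":[0,0,0],"jaw":20},{"offset":[0,-60,-65],"rotation":[0,9.6,-1],"jaw":20},{"offset":[-2,-120,-65],"rotation":[0,19,-2],"jaw":20},{"offset":[-4,-180,-65],"rotation":[-1.2,28.8,-5.4],"jaw":20},{"offset":[-6,-240,-65],"rotation":[-1.2,28.8,-5.4],"jaw":20},{"offset":[-6,-300,-65],"rotation":[-1.2,28.8,-5.4],"jaw":20},{"offset":[-6.5,-359,-65],"rotation":[-1.2,28.8,-5.4],"jaw":20},{"offset":[-6.5,-359,-65],"rotation":[-1.2,28.8,-5.4],"jaw":20}]' 100
python3 - <<'E'
from h import *
st()
R1=pose([0,0,-1],[1,0,0]); go([572.2,-44.2,320],R1,"above f2")
s=cap("side");crop(s,"s16",270,80,410,230,5)
S=status.read_state();P=np.array(S["position"]);O=np.array(S["orientation"])
for z in(-39,61,141): print(proj(s,P+O@[0,0,z]))
t=cap("top","top16")
E
```

```text
time: 13.08
position: [571.0, -40.8, 317.9]
orientation: [[1.0, 0.004, -0.002], [0.004, -1.0, 0.002], [-0.002, -0.002, -1.0]]
force: [-0.4, -1.6, -1.6]
opening: 0.336
t 13.07 p [571.  -40.8 317.9] F [-0.4 -1.6 -1.6] M [-0.02 -0.02 -0.  ] open 28.7 q [-11.9   7.7  73.6   0.1  98.9  77.9]
[[ 1.     0.004 -0.002]
 [ 0.004 -1.     0.002]
 [-0.002 -0.002 -1.   ]]
above f2 offset [ 1.2  3.4 -2.2] rot [-0.1  0.1  0.2]
[332.946 110.519]
[330.679 149.621]
[329.013 178.347]
```

View pics/s16.png

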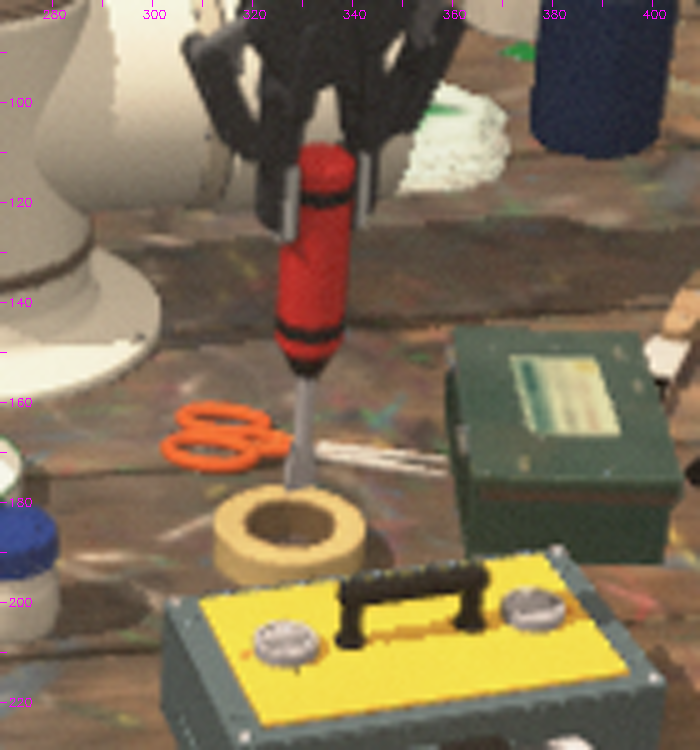

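View pics/top16.png

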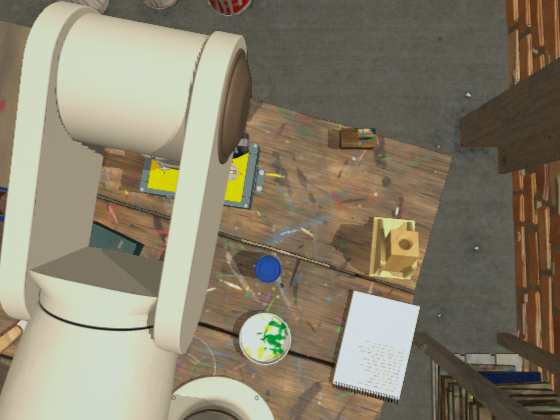

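```bash
python3 - <<'E'
from h import *
st(); s=cap("side"); crop(s,"a0",310,100,350,190,8)
S=status.read_state();P=np.array(S["position"]);O=np.array(S["orientation"])
for z in(-39,61,141): print(proj(s,P+O@[0,0,z]))
E
python3 -m creep '[{"offset":[0,0,0],"rotation":[0,0,-10],"jaw":20},{"offset":[0,0,0],"rotation":[0,0,-20],"jaw":20},{"offset":[0,0,0],"rotation":[0,0,-30],"jaw":20},{"offset":[0,0,0],"rotation":[0,0,-40],"jaw":20},{"offset":[0,0,0],"rotation":[0,0,-50],"jaw":20},{"offset":[0,0,0],"rotation":[0,0,-60],"jaw":20},{"offset":[0,0,0],"rotation":[0,0,-70],"jaw":20},{"offset":[0,0,0],"rotation":[0,0,-80],"jaw":20}]' 100
python3 -m creep '[{"offset":[0,0,0],"rotation":[0,0,-10],"jaw":20},{"offset":[0,0,0],"rotation":[0,0,-10],"jaw":20}]' 100
python3 - <<'E'
from h import *
st(); s=cap("side"); crop(s,"a90",310,100,350,190,8)
S=status.read_state();P=np.array(S["position"]);O=np.array(S["orientation"])
for z in(-39,61,141): print(proj(s,P+O@[0,0,z]))
E
```

```text
t 13.18 p [571.1 -44.  317.8] F [ 0.1 -0.3 -1.3] M [-0.06  0.01  0.03] open 28.9 q [-12.1   7.7  73.5   0.   98.9  77.8]
[[ 1.     0.001 -0.003]
 [ 0.001 -1.     0.001]
 [-0.003 -0.001 -1.   ]]
[332.188 110.622]
[329.947 149.751]
[328.3   178.496]
time: 14.22
position: [571.0, -46.4, 317.2]
orientation: [[0.17, 0.985, -0.004], [0.985, -0.17, 0.001], [0.001, -0.004, -1.0]]
force: [-0.7, -0.2, -2.1]
opening: 0.338
time: 14.48
position: [570.8, -47.7, 316.6]
orientation: [[-0.001, 1.0, -0.005], [1.0, 0.001, 0.001], [0.001, -0.005, -1.0]]
force: [0.1, 0.1, -2.5]
opening: 0.331
t 14.47 p [570.8 -47.7 316.6] F [ 0.1  0.1 -2.5] M [-0.01 -0.   -0.02] open 28.3 q [-12.5   7.8  73.6   0.   98.9 -12.5]
[[-0.001  1.    -0.005]
 [ 1.     0.001  0.001]
 [ 0.001 -0.005 -1.   ]]
[331.057 111.206]
[328.842 150.276]
[327.215 178.974]
```

View pics/a0.png

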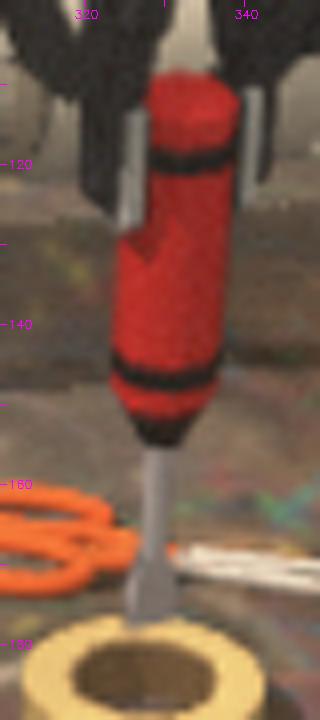

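View pics/a90.png

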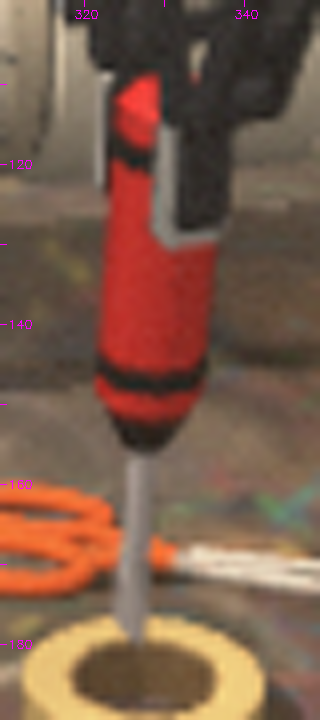

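```bash
python3 -m creep '[{"offset":[0,0,0],"rotation":[0,0,-10],"jaw":20},{"offset":[0,0,0],"rotation":[0,0,-20],"jaw":20},{"offset":[0,0,0],"rotation":[0,0,-30],"jaw":20},{"offset":[0,0,0],"rotation":[0,0,-40],"jaw":20},{"offset":[0,0,0],"rotation":[0,0,-50],"jaw":20},{"offset":[0,0,0],"rotation":[0,0,-60],"jaw":20},{"offset":[0,0,0],"rotation":[0,0,-70],"jaw":20},{"offset":[0,0,0],"rotation":[0,0,-80],"jaw":20}]' 100
python3 -m creep '[{"offset":[0,0,0],"rotation":[0,0,-10],"jaw":20},{"offset":[0,0,0],"rotation":[0,0,-10],"jaw":20}]' 100
python3 - <<'E'
from h import *
st(); s=cap("side"); crop(s,"a180",310,100,350,190,8)
S=status.read_state();P=np.array(S["position"]);O=np.array(S["orientation"])
for z in(-39,53,141): print(proj(s,P+O@[0,0,z]))
E
```

```text
time: 15.52
position: [570.7, -48.0, 316.6]
orientation: [[-0.984, 0.176, -0.005], [0.176, 0.984, 0.002], [0.005, 0.001, -1.0]]
force: [0.7, -0.2, -2.1]
opening: 0.337
time: 15.78
position: [570.6, -48.4, 316.4]
orientation: [[-1.0, 0.007, -0.005], [0.007, 1.0, 0.002], [0.005, 0.002, -1.0]]
force: [0.3, 0.1, -3.3]
opening: 0.336
t 15.78 p [570.6 -48.4 316.4] F [ 0.3  0.1 -3.3] M [ 0.05  0.01 -0.03] open 28.7 q [ -12.6    7.8   73.6    0.    98.9 -102.1]
[[-1.     0.007 -0.005]
 [ 0.007  1.     0.002]
 [ 0.005  0.002 -1.   ]]
[330.68  111.392]
[328.645 147.457]
[326.857 179.129]
```

View pics/a180.png

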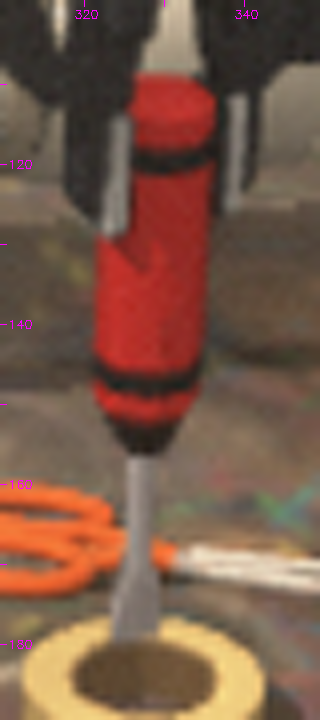

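Run:
```python
from h import *
s=cap("side");t=cap("top")
for n,a,b in(("f1",(164.4,161.4),(376.2,200.3)),("f2",(229.9,171.6),(326.75,207))):
    print(n,onz(t,*a,92.5),onz(s,*b,92.5),tri(t,a,s,b))
st()
```

```text
f1 [594.357  90.054  92.5  ] [594.499  88.859  92.5  ] (array([594.181,  89.653,  92.245]), np.float64(0.9876357828343653))
f2 [572.146 -44.007  92.5  ] [572.151 -45.102  92.5  ] (array([571.972, -44.446,  92.298]), np.float64(0.9961665985504081))
t 15.93 p [570.7 -48.2 316.5] F [-0.7  0.1 -1.9] M [-0.02 -0.01  0.02] open 28.9 q [ -12.5    7.8   73.6    0.    98.9 -102.1]
[[-1.     0.008 -0.005]
 [ 0.008  1.     0.002]
 [ 0.005  0.002 -1.   ]]
```

```bash
python3 -m creep '[{"offset":[0,0,0],"rotation":[0,0,10.5],"jaw":20},{"offset":[0,0,0],"rotation":[0,0,21],"jaw":20},{"offset":[0,0,0],"rotation":[0,0,31.5],"jaw":20},{"offset":[0,0,0],"rotation":[0,0,42],"jaw":20},{"offset":[0,0,0],"rotation":[0,0,52.5],"jaw":20},{"offset":[0,0,0],"rotation":[0,0,63],"jaw":20},{"offset":[0,0,0],"rotation":[0,0,73.5],"jaw":20},{"offset":[0,0,0],"rotation":[0,0,84],"jaw":20}]' 100
python3 -m creep '[{"offset":[0,0,0],"rotation":[0,0,10.5],"jaw":20},{"offset":[0,0,0],"rotation":[0,0,21],"jaw":20},{"offset":[0,0,0],"rotation":[0,0,31.5],"jaw":20},{"offset":[0,0,0],"rotation":[0,0,42],"jaw":20},{"offset":[0,0,0],"rotation":[0,0,52.5],"jaw":20},{"offset":[0,0,0],"rotation":[0,0,63],"jaw":20},{"offset":[0,0,0],"rotation":[0,0,73.5],"jaw":20},{"offset":[0,0,0],"rotation":[0,0,84],"jaw":20}]' 100
cat > now2.py <<'E'
from h import *
import sys
st(); x,y,yaw=map(float,sys.argv[1:4]); a=np.radians(yaw)
R=pose([0,0,-1],[np.cos(a),np.sin(a),0])
for ztip in map(float,sys.argv[4:]): go(np.array([x,y,ztip])-R@[-2.2,-1.4,140.5],R,"ztip %g"%ztip)
E
python3 now2.py 572.3 -44.3 0 110 97 88 84
```

```text
time: 16.92
position: [570.7, -48.3, 316.4]
orientation: [[-0.086, 0.996, -0.005], [0.996, 0.086, 0.002], [0.002, -0.005, -1.0]]
force: [-0.4, -0.2, -1.6]
opening: 0.336
time: 17.92
position: [570.7, -48.3, 316.4]
orientation: [[0.984, 0.18, -0.005], [0.18, -0.984, 0.002], [-0.004, -0.002, -1.0]]
force: [-0.1, -0.5, -2.4]
opening: 0.337
t 17.93 p [570.7 -48.3 316.4] F [-0.1 -0.5 -2.4] M [-0.03  0.02 -0.  ] open 28.8 q [-12.6   7.8  73.6   0.   98.9  67.1]
[[ 0.984  0.18  -0.005]
 [ 0.18  -0.984  0.002]
 [-0.004 -0.002 -1.   ]]
ztip 110 offset [ 4.5 -1.7 65.9] rot [-0.1  0.3 10.3]
ztip 97 offset [ 4.6 -1.7 78.9] rot [-0.1  0.3 10.3]
ztip 88 offset [ 4.6 -1.7 87.9] rot [-0.1  0.3 10.3]
ztip 84 offset [ 4.6 -1.7 91.9] rot [-0.1  0.3 10.3]
```

```bash
python3 -m creep '[{"offset":[4.5,-1.7,0],"rotation":[0,0.3,10.3],"jaw":20},{"offset":[4.5,-1.7,40],"rotation":[0,0.3,10.3],"jaw":20},{"offset":[4.5,-1.7,65],"rotation":[0,0.3,10.3],"jaw":20},{"offset":[4.5,-1.7,76],"rotation":[0,0.3,10.3],"jaw":20},{"offset":[4.5,-1.7,76],"rotation":[0,0.3,10.3],"jaw":20}]' 100
python3 now2.py 572.3 -44.3 0 97 88 84
python3 - <<'E'
from h import *
s=cap("side"); crop(s,"b1",300,150,400,225,7)
S=status.read_state();P=np.array(S["position"]);O=np.array(S["orientation"])
print(proj(s,P+O@[-2.2,-1.4,140.5]),proj(s,[572.3,-44.3,91]),proj(s,[572.3,-44.3,84]))
E
```

```text
time: 18.55
position: [574.4, -45.7, 240.4]
orientation: [[1.0, -0.001, 0.0], [-0.001, -1.0, 0.002], [0.0, -0.002, -1.0]]
force: [-0.2, -0.1, -1.7]
opening: 0.338
t 18.55 p [574.4 -45.7 240.4] F [-0.2 -0.1 -1.7] M [0.02 0.01 0.06] open 28.9 q [-12.3   8.6  81.3   0.1  90.1  77.8]
[[ 1.    -0.001  0.   ]
 [-0.001 -1.     0.002]
 [ 0.    -0.002 -1.   ]]
ztip 97 offset [ 0.1 -0.   2.9] rot [-0.1 -0.  -0. ]
ztip 88 offset [ 0.1 -0.  11.9] rot [-0.1 -0.  -0. ]
ztip 84 offset [ 0.1 -0.  15.9] rot [-0.1 -0.  -0. ]
[327.323 204.357] [327.027 207.445] [326.897 209.689]
```

View pics/b1.png

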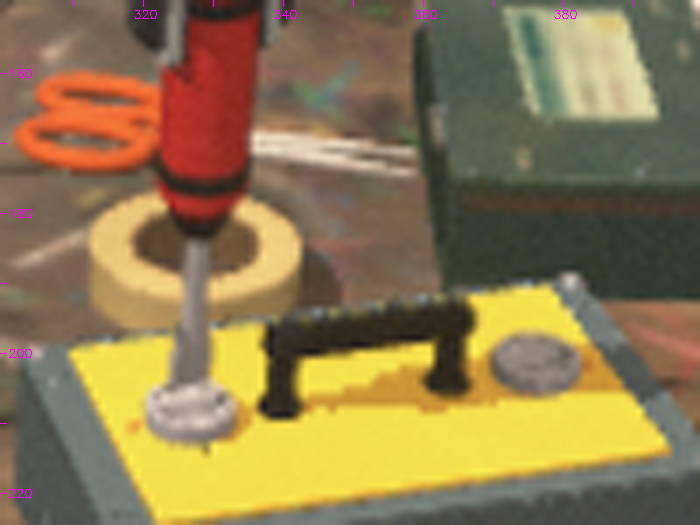

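```bash
python3 -m creep '[{"offset":[0,0,4],"rotation":[0,0,0],"jaw":20},{"offset":[0,0,7],"rotation":[0,0,0],"jaw":20},{"offset":[0,0,9],"rotation":[0,0,0],"jaw":20},{"offset":[0,0,11],"rotation":[0,0,0],"jaw":20}]' 100
python3 now2.py 572.3 -44.3 0 84
python3 - <<'E'
from h import *
s=cap("side"); crop(s,"b2",300,150,400,225,7)
E
```

```text
time: 19.1
position: [574.7, -45.8, 230.2]
orientation: [[1.0, -0.0, 0.001], [-0.0, -1.0, 0.002], [0.001, -0.002, -1.0]]
force: [0.6, -0.4, -2.5]
opening: 0.338
t 19.10 p [574.7 -45.8 230.2] F [ 0.6 -0.4 -2.5] M [-0.01  0.    0.03] open 28.8 q [-12.3   8.8  82.3   0.1  88.9  77.7]
[[ 1.    -0.     0.001]
 [-0.    -1.     0.002]
 [ 0.001 -0.002 -1.   ]]
ztip 84 offset [-0.2 -0.1  5.7] rot [-0.1 -0.1 -0. ]
```

View pics/b2.png

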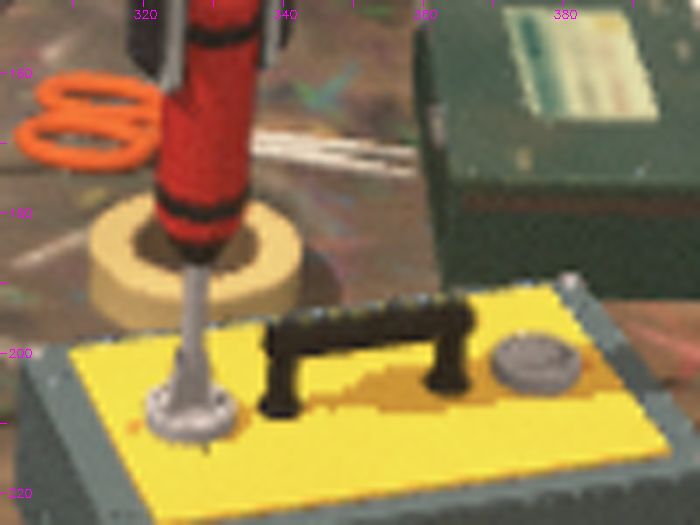

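```bash
python3 -m creep '[{"offset":[0,0,2],"rotation":[0,0,0],"jaw":20},{"offset":[0,0,4],"rotation":[0,0,0],"jaw":20},{"offset":[0,0,6],"rotation":[0,0,0],"jaw":20},{"offset":[0,0,6.5],"rotation":[0,0,0],"jaw":20}]' 100
python3 now2.py 572.3 -44.3 0 84
python3 - <<'E'
from h import *
s=cap("side"); crop(s,"b3",310,190,350,225,14)
E
```

```text
time: 19.65
position: [575.0, -45.8, 224.6]
orientation: [[1.0, -0.0, 0.003], [-0.0, -1.0, 0.002], [0.003, -0.002, -1.0]]
force: [-1.4, 0.1, 12.9]
opening: 0.339
t 19.65 p [575.  -45.8 224.6] F [-1.4  0.1 12.9] M [ 0.25  0.4  -0.  ] open 28.9 q [-12.3   8.9  82.9   0.1  88.1  77.7]
[[ 1.    -0.     0.003]
 [-0.    -1.     0.002]
 [ 0.003 -0.002 -1.   ]]
ztip 84 offset [-0.5 -0.1  0.1] rot [-0.1 -0.2 -0. ]
```

View pics/b3.png

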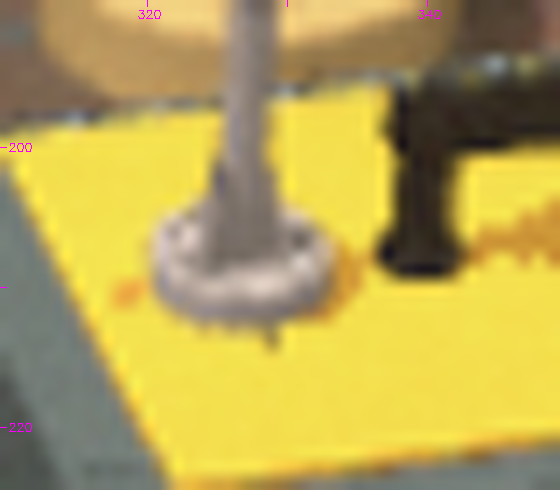

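```bash
python3 -m creep '[{"offset":[0.2,-0.5,0.5],"rotation":[0,0,-10],"jaw":20},{"offset":[0.3,-0.9,0.5],"rotation":[0,0,-20],"jaw":20},{"offset":[0.4,-1.3,0.5],"rotation":[0,0,-30],"jaw":20},{"offset":[0.4,-1.7,0.5],"rotation":[0,0,-40],"jaw":20},{"offset":[0.3,-2.2,0.5],"rotation":[0,0,-50],"jaw":20},{"offset":[0.1,-2.6,0.5],"rotation":[0,0,-60],"jaw":20},{"offset":[-0.2,-3,0.5],"rotation":[0,0,-70],"jaw":20}]' 120
python3 now2.py 572.3 -44.3 70 84
python3 - <<'E'
from h import *
s=cap("side"); crop(s,"b4",310,190,350,225,14)
E
```

```text
time: 20.58
position: [575.0, -42.8, 224.7]
orientation: [[0.337, 0.941, 0.004], [0.941, -0.337, 0.001], [0.003, 0.003, -1.0]]
force: [-0.8, 0.6, 4.2]
opening: 0.335
t 20.57 p [575.  -42.8 224.7] F [-0.8  0.6  4.2] M [-0.08  0.19 -0.08] open 28.6 q [-12.    8.8  82.9   0.1  88.1   7.7]
[[ 0.337  0.941  0.004]
 [ 0.941 -0.337  0.001]
 [ 0.003  0.003 -1.   ]]
ztip 84 offset [-0.1 -0.6  0.2] rot [ 0.2 -0.2  0.3]
```

View pics/b4.png

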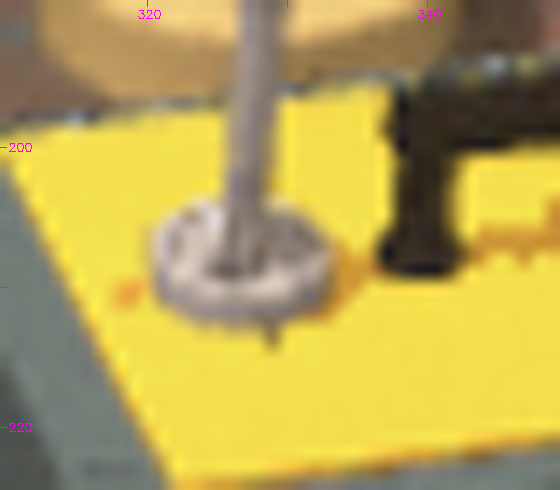

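```bash
python3 -m creep '[{"offset":[0.1,-0.9,0.5],"rotation":[0,0,-9],"jaw":20},{"offset":[0.3,-1.4,0.5],"rotation":[0,0,-18],"jaw":20},{"offset":[0.4,-1.8,0.5],"rotation":[0,0,-24],"jaw":20},{"offset":[0.4,-2,0.5],"rotation":[0,0,-28],"jaw":20}]' 120
python3 now2.py 572.3 -44.3 100 84
python3 -m creep '[{"offset":[0.1,-0.2,0.5],"rotation":[0,0,-4],"jaw":20},{"offset":[0.2,-0.4,0.5],"rotation":[0,0,-8],"jaw":20},{"offset":[0.2,-0.4,0.5],"rotation":[0,0,-8],"jaw":20}]' 120
python3 now2.py 572.3 -44.3 106 84
python3 - <<'E'
from h import *
s=cap("side"); crop(s,"b5",310,190,350,225,14)
E
```

```text
time: 21.12
position: [573.5, -42.0, 224.7]
orientation: [[-0.153, 0.988, 0.005], [0.988, 0.153, 0.001], [-0.0, 0.005, -1.0]]
force: [0.6, -1.4, 3.8]
opening: 0.333
t 21.12 p [573.5 -42.  224.7] F [ 0.6 -1.4  3.8] M [-0.36 -0.25 -0.21] open 28.5 q [-11.9   8.6  83.2   0.1  88.  -20.8]
[[-0.153  0.988  0.005]
 [ 0.988  0.153  0.001]
 [-0.     0.005 -1.   ]]
ztip 84 offset [ 0.1 -0.2  0.2] rot [ 0.3  0.  -1.2]
time: 21.5
position: [573.2, -42.0, 224.7]
orientation: [[-0.287, 0.958, 0.006], [0.958, 0.287, 0.0], [-0.001, 0.006, -1.0]]
force: [-1.1, -0.7, 5.5]
opening: 0.335
t 21.50 p [573.2 -42.  224.7] F [-1.1 -0.7  5.5] M [-0.24  0.32 -0.36] open 28.6 q [-11.9   8.5  83.3   0.1  87.9 -28.6]
[[-0.287  0.958  0.006]
 [ 0.958  0.287  0.   ]
 [-0.001  0.006 -1.   ]]
ztip 84 offset [ 0.2 -0.1  0.2] rot [0.3 0.1 0.7]
```

View pics/b5.png

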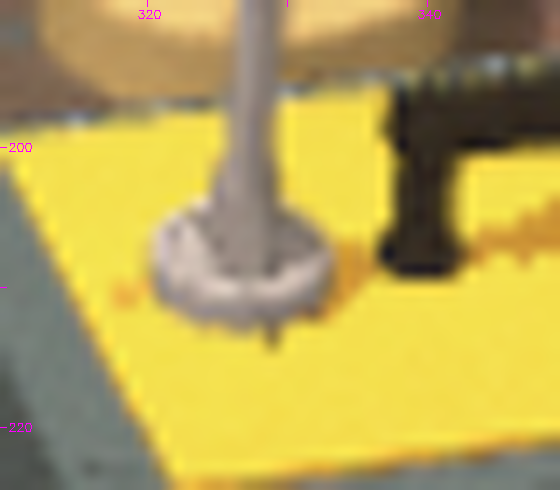

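```bash
python3 -m creep '[{"offset":[-0.2,0.4,0],"rotation":[0,0,9],"jaw":20},{"offset":[-0.2,0.4,-10],"rotation":[0,0,9],"jaw":20},{"offset":[-0.2,0.4,-30],"rotation":[0,0,12],"jaw":20},{"offset":[0,0,-60],"rotation":[0,0,22],"jaw":20},{"offset":[0,0,-60],"rotation":[0,0,32],"jaw":20},{"offset":[0,0,-60],"rotation":[0,0,42],"jaw":20},{"offset":[0,0,-60],"rotation":[0,0,52],"jaw":20},{"offset":[0,0,-60],"rotation":[0,0,62],"jaw":20}]' 120
python3 now2.py 594.5 89.8 0 140 98
python3 - <<'E'
from h import *
s=cap("side"); crop(s,"b6",310,190,350,225,14)
E
```

```text
time: 22.55
position: [572.8, -41.9, 285.2]
orientation: [[0.714, 0.7, 0.006], [0.7, -0.714, 0.0], [0.005, 0.004, -1.0]]
force: [-0.4, 0.5, -2.1]
opening: 0.334
t 22.55 p [572.8 -41.9 285.2] F [-0.4  0.5 -2.1] M [ 0.03  0.02 -0.02] open 28.6 q [-11.9   7.6  77.3   0.1  94.7  33.7]
[[ 0.714  0.7    0.006]
 [ 0.7   -0.714  0.   ]
 [ 0.005  0.004 -1.   ]]
ztip 140 offset [108.2 -76.4   4.9] rot [ 0.1 -0.4 44.4]
ztip 98 offset [108.  -76.6  46.9] rot [ 0.1 -0.4 44.4]
```

View pics/b6.png

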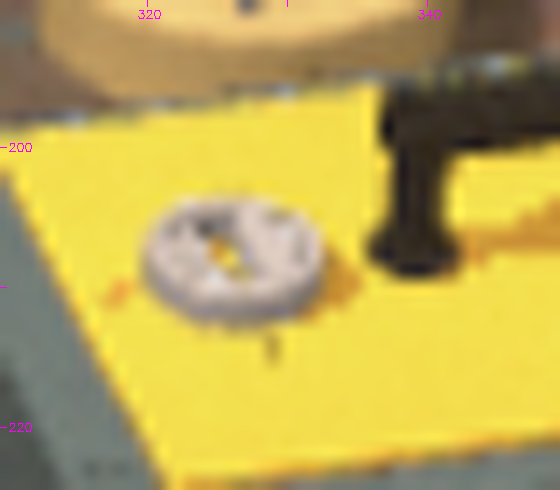

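```bash
python3 -m creep '[{"offset":[36,-25,0],"rotation":[0,-0.4,10],"jaw":20},{"offset":[72,-50,0],"rotation":[0,-0.4,20],"jaw":20},{"offset":[108,-76.5,0],"rotation":[0,-0.4,30],"jaw":20},{"offset":[108,-76.5,10],"rotation":[0,-0.4,40],"jaw":20},{"offset":[108,-76.5,30],"rotation":[0,-0.4,44.4],"jaw":20},{"offset":[108,-76.5,46],"rotation":[0,-0.4,44.4],"jaw":20},{"offset":[108,-76.5,46],"rotation":[0,-0.4,44.4],"jaw":20}]' 120
python3 now2.py 594.5 89.8 0 98 90 84
python3 - <<'E'
from h import *
s=cap("side"); crop(s,"c1",305,160,400,230,7)
S=status.read_state();P=np.array(S["position"]);O=np.array(S["orientation"])
print(proj(s,P+O@[-2.2,-1.4,140.5]),proj(s,[594.5,89.8,92.5]))
E
```

```text
time: 23.48
position: [597.6, 88.0, 238.5]
orientation: [[1.0, -0.006, -0.002], [-0.006, -1.0, -0.002], [-0.002, 0.002, -1.0]]
force: [0.2, -0.5, -1.7]
opening: 0.335
t 23.48 p [597.6  88.  238.5] F [ 0.2 -0.5 -1.7] M [ 0.04 -0.   -0.01] open 28.6 q [ 1.1 12.1 77.5 -0.1 90.6 91.5]
[[ 1.    -0.006 -0.002]
 [-0.006 -1.    -0.002]
 [-0.002  0.002 -1.   ]]
ztip 98 offset [-0.9 -0.4 -0. ] rot [ 0.1  0.1 -0.3]
ztip 90 offset [-0.9 -0.5  8. ] rot [ 0.1  0.1 -0.3]
ztip 84 offset [-0.9 -0.5 14. ] rot [ 0.1  0.1 -0.3]
[376.765 198.435] [376.509 200.224]
```

View pics/c1.png

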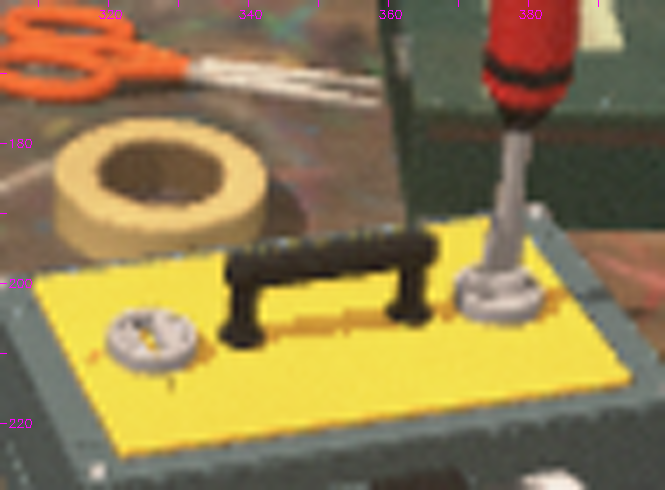

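```bash
python3 -m creep '[{"offset":[-0.2,0.4,4],"rotation":[0,0,-0.3],"jaw":20},{"offset":[-0.2,0.4,7],"rotation":[0,0,-0.3],"jaw":20},{"offset":[-0.2,0.4,9],"rotation":[0,0,-0.3],"jaw":20},{"offset":[-0.2,0.4,11],"rotation":[0,0,-0.3],"jaw":20},{"offset":[-0.2,0.4,13],"rotation":[0,0,-0.3],"jaw":20},{"offset":[-0.2,0.4,14.5],"rotation":[0,0,-0.3],"jaw":20}]' 120
python3 now2.py 595.2 89 0 84
python3 - <<'E'
from h import *
s=cap("side"); crop(s,"c2",355,180,400,220,13)
E
```

```text
time: 24.28
position: [597.7, 87.5, 224.9]
orientation: [[1.0, -0.001, -0.001], [-0.001, -1.0, -0.002], [-0.001, 0.002, -1.0]]
force: [-0.1, -0.4, -1.8]
opening: 0.334
t 24.27 p [597.7  87.5 224.9] F [-0.1 -0.4 -1.8] M [ 0.06 -0.01  0.02] open 28.6 q [ 1.1 12.3 78.8 -0.1 88.9 91.2]
[[ 1.    -0.001 -0.001]
 [-0.001 -1.    -0.002]
 [-0.001  0.002 -1.   ]]
ztip 84 offset [-0.3 -0.1  0.4] rot [ 0.1  0.  -0.1]
```

View pics/c2.png

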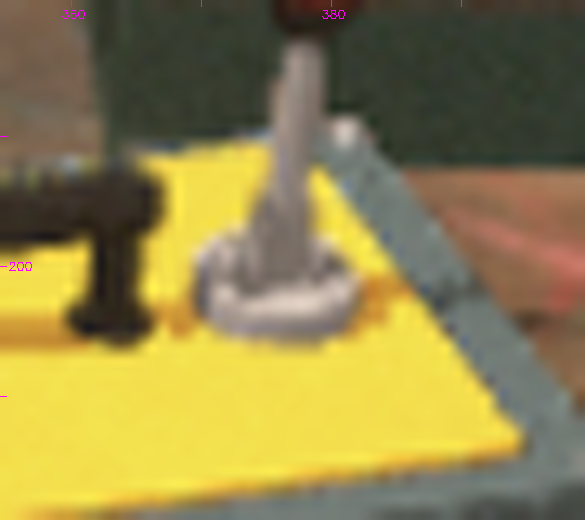

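In the slot (TCP 224.9, as deep as fastener 2, no side force). Turn.

```bash
python3 -m creep '[{"offset":[0.2,-0.5,0.7],"rotation":[0,0,-10],"jaw":20},{"offset":[0.3,-0.9,0.8],"rotation":[0,0,-20],"jaw":20},{"offset":[0.4,-1.3,0.8],"rotation":[0,0,-30],"jaw":20},{"offset":[0.4,-1.7,0.8],"rotation":[0,0,-40],"jaw":20},{"offset":[0.3,-2.2,0.8],"rotation":[0,0,-50],"jaw":20},{"offset":[0.1,-2.6,0.8],"rotation":[0,0,-60],"jaw":20},{"offset":[-0.2,-3,0.8],"rotation":[0,0,-70],"jaw":20}]' 120
python3 now2.py 595.2 89 70 84
python3 -m creep '[{"offset":[0.1,-0.7,0.5],"rotation":[0,0,-9],"jaw":20},{"offset":[0.3,-1.2,0.5],"rotation":[0,0,-18],"jaw":20},{"offset":[0.4,-1.6,0.5],"rotation":[0,0,-24],"jaw":20},{"offset":[0.4,-1.8,0.5],"rotation":[0,0,-28],"jaw":20}]' 120
python3 now2.py 595.2 89 100 84
```

```text
time: 25.2
position: [597.6, 90.5, 224.7]
orientation: [[0.338, 0.941, 0.0], [0.941, -0.338, -0.002], [-0.002, 0.001, -1.0]]
force: [-1.1, -0.5, 4.8]
opening: 0.329
t 25.20 p [597.6  90.5 224.7] F [-1.1 -0.5  4.8] M [-0.1   0.35 -0.11] open 28.1 q [ 1.4 12.3 78.8 -0.1 88.9 21.1]
[[ 0.338  0.941  0.   ]
 [ 0.941 -0.338 -0.002]
 [-0.002  0.001 -1.   ]]
ztip 84 offset [-0.1 -0.3  0.2] rot [0.1 0.1 0.2]
time: 25.7
position: [596.3, 91.4, 224.8]
orientation: [[-0.146, 0.989, 0.002], [0.989, 0.146, -0.002], [-0.002, 0.001, -1.0]]
force: [-0.2, -0.5, 2.5]
opening: 0.331
t 25.70 p [596.3  91.4 224.8] F [-0.2 -0.5  2.5] M [-0.16 -0.13 -0.15] open 28.2 q [ 1.5 12.1 79.1 -0.1 88.8 -6.9]
[[-0.146  0.989  0.002]
 [ 0.989  0.146 -0.002]
 [-0.002  0.001 -1.   ]]
ztip 84 offset [ 0.  -0.1  0.3] rot [ 0.1  0.1 -1.6]
```

```bash
python3 -m creep '[{"offset":[0.1,-0.2,0.5],"rotation":[0,0,-5],"jaw":20},{"offset":[0.2,-0.4,0.5],"rotation":[0,0,-10],"jaw":20},{"offset":[0.2,-0.5,0.5],"rotation":[0,0,-12],"jaw":20}]' 120
python3 now2.py 595.2 89 110 84
python3 - <<'E'
from h import *
s=cap("side"); crop(s,"c3",355,180,400,220,13)
E
```

```text
time: 26.08
position: [595.8, 91.5, 224.7]
orientation: [[-0.35, 0.937, 0.002], [0.937, 0.35, -0.002], [-0.003, 0.001, -1.0]]
force: [-2.3, 0.6, 5.0]
opening: 0.334
t 26.07 p [595.8  91.5 224.7] F [-2.3  0.6  5. ] M [-0.03  0.65 -0.57] open 28.5 q [  1.5  12.   79.1  -0.1  88.7 -19. ]
[[-0.35   0.937  0.002]
 [ 0.937  0.35  -0.002]
 [-0.003  0.001 -1.   ]]
ztip 84 offset [0.  0.  0.2] rot [0.1 0.2 0.5]
```

View pics/c3.png

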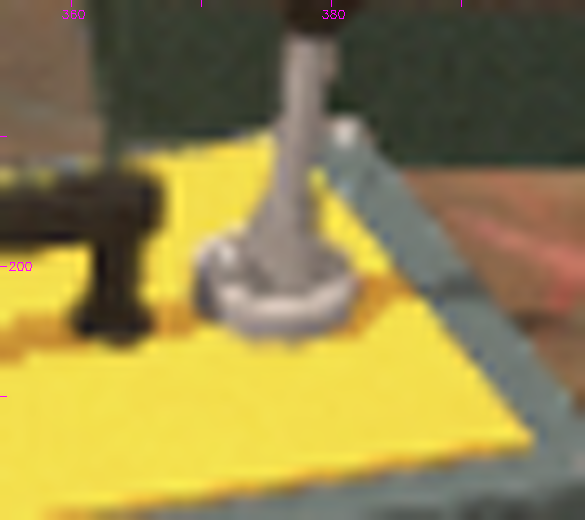

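```bash
python3 -m creep '[{"offset":[-0.2,0.5,0],"rotation":[0,0,10],"jaw":20},{"offset":[-0.2,0.4,-10],"rotation":[0,0,10],"jaw":20},{"offset":[0,0,-40],"rotation":[0,0,20],"jaw":20},{"offset":[0,0,-90],"rotation":[0,0,30],"jaw":20},{"offset":[0,0,-120],"rotation":[0,0,40],"jaw":20},{"offset":[0,0,-120],"rotation":[0,0,50],"jaw":20},{"offset":[0,0,-120],"rotation":[0,0,60],"jaw":20},{"offset":[0,0,-120],"rotation":[0,0,70],"jaw":20}]' 120
python3 - <<'E'
from h import *
st()
R=pose(DIN,HX)
print(R)
T=np.array([-2.2,-1.4,140.5])
go(MOUTH-70*DIN-R@T,R,"pre")
E
```

```text
time: 27.12
position: [595.6, 91.8, 345.3]
orientation: [[0.761, 0.649, 0.003], [0.649, -0.761, -0.002], [0.001, 0.003, -1.0]]
force: [-1.3, 0.5, -2.2]
opening: 0.333
t 27.12 p [595.6  91.8 345.3] F [-1.3  0.5 -2.2] M [ 0.01 -0.01  0.03] open 28.5 q [  1.5  11.3  66.2  -0.1 102.3  51.1]
[[ 0.761  0.649  0.003]
 [ 0.649 -0.761 -0.002]
 [ 0.001  0.003 -1.   ]]
[[ 0.902 -0.096 -0.421]
 [-0.087 -0.995  0.041]
 [-0.423  0.    -0.906]]
pre offset [-381.1  322.5   48.9] rot [ 10.2 -23.8  45.2]
```

```bash
cat >> h.py <<'E'
RI=pose(DIN,HX)@Ro.from_rotvec([0,1.7,0],degrees=True).as_matrix()
TT=np.array([-2.2,-1.4,140.5])
E
python3 -m creep '[{"offset":[-47,40,0],"rotation":[0,0,10],"jaw":20},{"offset":[-95,80,0],"rotation":[0,0,20],"jaw":20},{"offset":[-142,120,0],"rotation":[0,0,30],"jaw":20},{"offset":[-190,161,0],"rotation":[0,0,40],"jaw":20},{"offset":[-238,201,0],"rotation":[0,0,45.2],"jaw":20},{"offset":[-285,242,0],"rotation":[4,-9,45.2],"jaw":20},{"offset":[-333,282,20],"rotation":[8,-18,45.2],"jaw":20},{"offset":[-381,322,40],"rotation":[10.2,-22,45.2],"jaw":20}]' 120
python3 - <<'E'
from h import *
st()
go(MOUTH-40*DIN-RI@TT,RI,"pre40")
t=cap("top"); crop(t,"d1",130,120,270,215,5)
crop(cap("side"),"d2",130,80,230,230,4)
E
```

```text
time: 28.12
position: [515.8, -395.9, 307.1]
orientation: [[0.912, -0.094, -0.398], [-0.08, -0.996, 0.051], [-0.401, -0.014, -0.916]]
force: [1.3, 0.6, -2.9]
opening: 0.335
t 28.12 p [ 515.8 -395.9  307.1] F [ 1.3  0.6 -2.9] M [-0.07 -0.36  0.04] open 28.6 q [-38.4  32.7  44.7 -14.2 122.3  51.3]
[[ 0.912 -0.094 -0.398]
 [-0.08  -0.996  0.051]
 [-0.401 -0.014 -0.916]]
pre40 offset [-1.5  5.6 39. ] rot [-0.7  0.3  0.4]
```

View pics/d1.png

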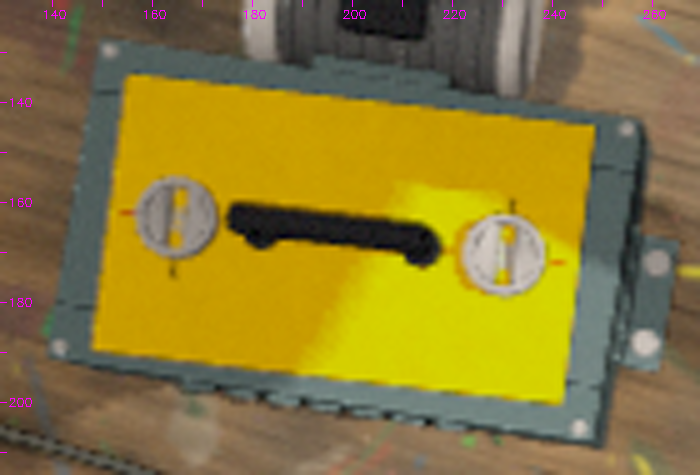

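View pics/d2.png

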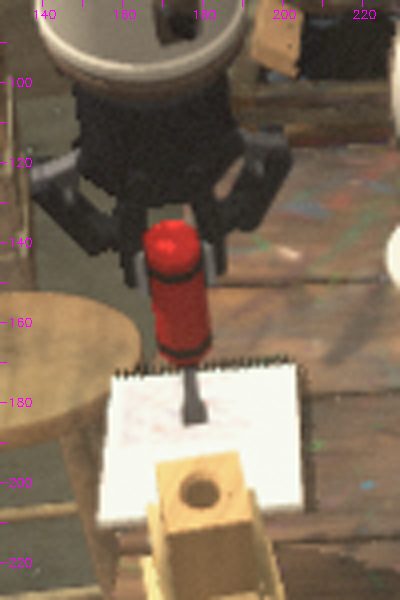

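Run:
```python
from h import *
t=cap("top"); crop(t,"e1",152,150,182,180,13);crop(t,"e2",218,157,248,187,13)
a=cv2.imread("pics/e1.png");b=cv2.imread("pics/e2.png");cv2.imwrite("pics/e.png",np.hstack([a,b]))
hsv=cv2.cvtColor(t["pixels"],cv2.COLOR_RGB2HSV).astype(int);h,s_,v=hsv[...,0],hsv[...,1],hsv[...,2]
m=((h>20)&(h<34)&(s_>180)&(v>120)).astype(np.uint8)[120:215,130:270]
cs,_=cv2.findContours(m,cv2.RETR_EXTERNAL,cv2.CHAIN_APPROX_NONE);k=max(cs,key=cv2.contourArea)
print(cv2.minAreaRect(np.array([onz(t,p[0][0]+130,p[0][1]+120,84)[:2] for p in k],np.float32)))
```

```text
((583.0416259765625, 22.411163330078125), (194.93118286132812, 115.50614929199219), 82.88479614257812)
```

View pics/e.png

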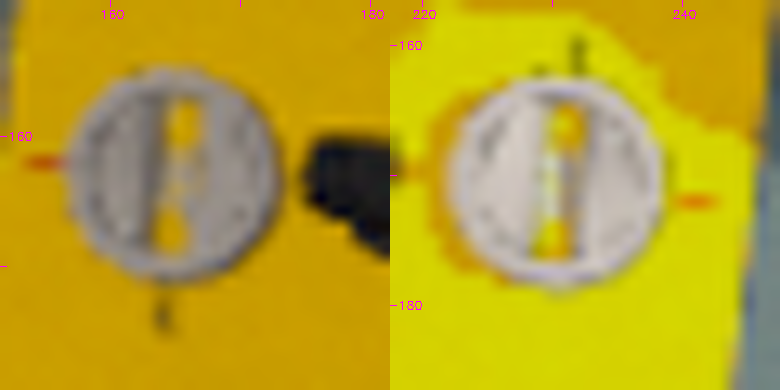

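```bash
python3 -m creep '[{"offset":[-1.5,5.6,15],"rotation":[-0.7,0.3,0.4],"jaw":20},{"offset":[-1.5,5.6,30],"rotation":[-0.7,0.3,0.4],"jaw":20},{"offset":[-1.5,5.6,39],"rotation":[-0.7,0.3,0.4],"jaw":20},{"offset":[-1.5,5.6,39],"rotation":[-0.7,0.3,0.4],"jaw":20}]' 120
python3 - <<'E'
from h import *
st()
S=status.read_state();P=np.array(S["position"]);O=np.array(S["orientation"]);s=cap("side")
print(proj(s,P+O@TT),proj(s,MOUTH))
for d in(-10,20,60): go(MOUTH+d*DIN-RI@TT,RI,str(d))
crop(s,"d3",150,125,205,215,7)
E
```

```text
time: 28.78
position: [497.8, -399.6, 269.9]
orientation: [[0.914, -0.097, -0.395], [-0.088, -0.995, 0.041], [-0.397, -0.002, -0.918]]
force: [-0.8, 1.1, -2.9]
opening: 0.33
t 28.77 p [ 497.8 -399.6  269.9] F [-0.8  1.1 -2.9] M [-0.01 -0.34 -0.04] open 28.2 q [-39.3  30.2  52.5 -14.1 116.3  52.1]
[[ 0.914 -0.097 -0.395]
 [-0.088 -0.995  0.041]
 [-0.397 -0.002 -0.918]]
[179.679 193.713] [180.41  201.777]
-10 offset [-1.2 -0.4 28.3] rot [-0.1  0.  -0. ]
20 offset [-2.1 -0.3 58.3] rot [-0.1  0.  -0. ]
60 offset [-3.2 -0.2 98.3] rot [-0.1  0.  -0. ]
```

View pics/d3.png

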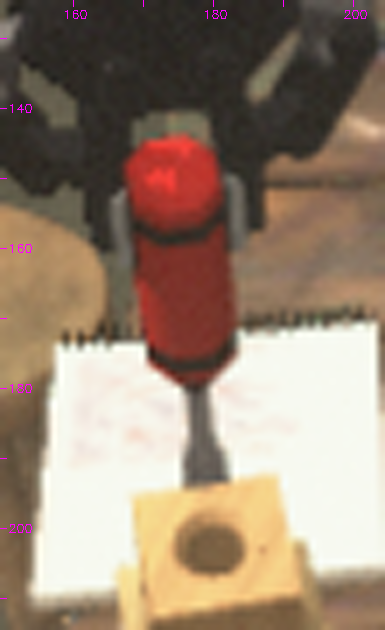

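```bash
python3 -m creep '[{"offset":[-1,-0.4,14],"rotation":[0,0,0],"jaw":20},{"offset":[-1.2,-0.4,28],"rotation":[0,0,0],"jaw":20},{"offset":[-1.5,-0.4,36],"rotation":[0,0,0],"jaw":20},{"offset":[-1.7,-0.4,44],"rotation":[0,0,0],"jaw":20},{"offset":[-2,-0.4,51],"rotation":[0,0,0],"jaw":20},{"offset":[-2.2,-0.4,58],"rotation":[0,0,0],"jaw":20}]' 120
python3 - <<'E'
from h import *
st()
s=cap("side")
for d in(20,60,70,76): go(MOUTH+d*DIN-RI@TT,RI,str(d))
crop(s,"d4",150,125,205,215,7)
E
```

```text
time: 29.58
position: [473.0, -396.9, 217.6]
orientation: [[0.914, -0.097, -0.394], [-0.089, -0.995, 0.04], [-0.396, -0.002, -0.918]]
force: [0.4, 0.4, -2.5]
opening: 0.336
t 29.57 p [ 473.  -396.9  217.6] F [ 0.4  0.4 -2.5] M [-0.03 -0.31  0.01] open 28.7 q [-40.4  27.8  62.  -13.8 109.2  52.8]
[[ 0.914 -0.097 -0.394]
 [-0.089 -0.995  0.04 ]
 [-0.396 -0.002 -0.918]]
20 offset [ 0.2  0.1 -0.9] rot [-0.2  0.1 -0. ]
60 offset [-1.   0.2 39.1] rot [-0.2  0.1 -0. ]
70 offset [-1.3  0.2 49.1] rot [-0.2  0.1 -0. ]
76 offset [-1.4  0.3 55.1] rot [-0.2  0.1 -0. ]
```

View pics/d4.png

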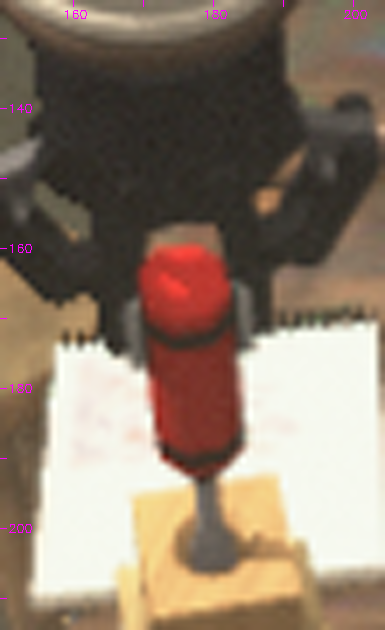

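Entering the bore at (179,205), same as the first time. Continue to the seat.

```bash
python3 -m creep '[{"offset":[-0.2,0,8],"rotation":[0,0,0],"jaw":20},{"offset":[-0.4,0,16],"rotation":[0,0,0],"jaw":20},{"offset":[-0.7,0,25],"rotation":[0,0,0],"jaw":20},{"offset":[-1,0,34],"rotation":[0,0,0],"jaw":20},{"offset":[-1.2,0,42],"rotation":[0,0,0],"jaw":20},{"offset":[-1.3,0,48],"rotation":[0,0,0],"jaw":20}]' 120
python3 - <<'E'
from h import *
st()
for d in(70,76,80): go(MOUTH+d*DIN-RI@TT,RI,str(d))
E
```

```text
time: 30.38
position: [452.4, -394.6, 172.8]
orientation: [[0.914, -0.098, -0.395], [-0.089, -0.995, 0.041], [-0.397, -0.002, -0.918]]
force: [8.1, -0.5, 3.6]
opening: 0.336
t 30.38 p [ 452.4 -394.6  172.8] F [ 8.1 -0.5  3.6] M [ 0.2  -1.39 -0.1 ] open 28.7 q [-41.3  26.7  68.9 -13.7 103.5  53.3]
[[ 0.914 -0.098 -0.395]
 [-0.089 -0.995  0.041]
 [-0.397 -0.002 -0.918]]
70 offset [-0.1  0.3  0.7] rot [-0.2  0.1 -0. ]
76 offset [-0.2  0.3  6.7] rot [-0.2  0.1 -0. ]
80 offset [-0.4  0.3 10.7] rot [-0.2  0.1 -0. ]
```

Run:
```python
from h import *
R=np.array([[0.871,-0.095,-0.482],[-0.084,-0.995,0.045],[-0.484,0.001,-0.875]])
R=pose(R[:,2],R[:,0])
go([458.6,-394.4,163.3],R)
```

```text
offset [ 9.4 -0.8  6.3] rot [-0.2 -5.6 -0. ]
```

```bash
python3 -m creep '[{"offset":[3,-0.3,0],"rotation":[0,-2,0],"jaw":20},{"offset":[6,-0.5,2],"rotation":[0,-4,0],"jaw":20},{"offset":[9.4,-0.8,4],"rotation":[0,-5.6,0],"jaw":20},{"offset":[9.4,-0.8,6],"rotation":[0,-5.6,0],"jaw":20}]' 120
python3 - <<'E'
from h import *
st()
s=cap("side")
crop(s,"d5",150,125,205,215,7)
E
```

```text
time: 30.88
position: [459.3, -394.4, 163.3]
orientation: [[0.87, -0.097, -0.483], [-0.084, -0.995, 0.049], [-0.486, -0.002, -0.874]]
force: [2.4, 0.9, 9.8]
opening: 0.337
t 30.88 p [ 459.3 -394.4  163.3] F [2.4 0.9 9.8] M [ 0.16  0.24 -0.07] open 28.7 q [-39.7  31.1  65.2 -16.5 107.8  54.2]
[[ 0.87  -0.097 -0.483]
 [-0.084 -0.995  0.049]
 [-0.486 -0.002 -0.874]]
```

View pics/d5.png

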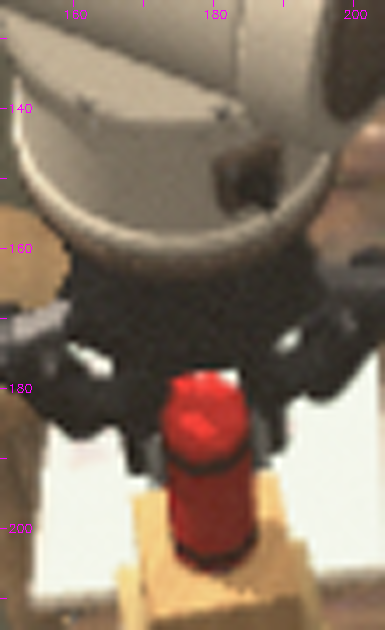

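Seated with ~10 N along the axis; the handle is exactly where it was before (lower band at (180,203)). Release and back off along the axis.

```bash
python3 -m creep '[{"offset":[0,0,0],"rotation":[0,0,0],"jaw":33},{"offset":[0,0,0],"rotation":[0,0,0],"jaw":42},{"offset":[0,0,0],"rotation":[0,0,0],"jaw":60},{"offset":[0,0,-20],"rotation":[0,0,0],"jaw":60},{"offset":[0,0,-60],"rotation":[0,0,0],"jaw":60},{"offset":[0,0,-120],"rotation":[0,0,0],"jaw":60}]' 120
python3 - <<'E'
from h import *
st()
s=cap("side")
crop(s,"d6",150,125,205,215,7)
R=pose([0,0,-1],[np.cos(np.radians(-7.1)),np.sin(np.radians(-7.1)),0])
R2=pose([0,0,-1],[np.sin(np.radians(-7.1)),-np.cos(np.radians(-7.1)),0])
go([583,22.4,250],R2)
E
```

```text
time: 31.68
position: [516.8, -400.1, 268.9]
orientation: [[0.87, -0.098, -0.484], [-0.084, -0.995, 0.051], [-0.487, -0.003, -0.874]]
force: [0.7, -1.5, 1.1]
opening: 0.703
t 31.68 p [ 516.8 -400.1  268.9] F [ 0.7 -1.5  1.1] M [-0.08 -0.26  0.05] open 60.1 q [-37.3  36.3  45.  -17.5 122.8  51.8]
[[ 0.87  -0.098 -0.484]
 [-0.084 -0.995  0.051]
 [-0.487 -0.003 -0.874]]
 offset [  31.4 -427.    12.6] rot [22.9 22.1 89.4]
```

View pics/d6.png

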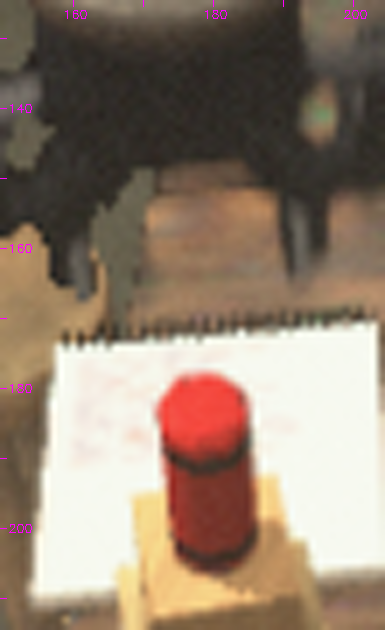

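```bash
python3 -m creep '[{"offset":[5,-60,-20],"rotation":[0,0,-10],"jaw":50},{"offset":[10,-120,-20],"rotation":[4,4,-20],"jaw":50},{"offset":[15,-180,-10],"rotation":[9,9,-30],"jaw":50},{"offset":[20,-240,0],"rotation":[13,13,-40],"jaw":50},{"offset":[25,-300,0],"rotation":[18,18,-50],"jaw":50},{"offset":[31,-360,0],"rotation":[22,22,-60],"jaw":50},{"offset":[31,-427,0],"rotation":[22.9,22.1,-70],"jaw":50},{"offset":[31,-427,0],"rotation":[22.9,22.1,-80],"jaw":50}]' 80
python3 - <<'E'
from h import *
st()
t=cap("top")
print(onz(t,195.3,165.3,118),onz(t,195.3,165.3,120))
a=np.radians(82.9);R=pose([0,0,-1],[np.cos(a),np.sin(a),0])
for z in(160,98): go([583,22.4,z],R)
E
```

```text
time: 32.72
position: [588.2, 24.9, 261.8]
orientation: [[0.469, 0.817, -0.335], [0.815, -0.255, 0.52], [0.339, -0.518, -0.785]]
force: [0.2, -0.9, 0.2]
opening: 0.585
t 32.73 p [588.2  24.9 261.8] F [ 0.2 -0.9  0.2] M [-0.26 -0.17 -0.03] open 50.0 q [-17.8  25.8  64.8  26.4 118.1  12.7]
[[ 0.469  0.817 -0.335]
 [ 0.815 -0.255  0.52 ]
 [ 0.339 -0.518 -0.785]]
[582.134  21.571 118.   ] [581.853  21.172 120.   ]
 offset [-38.3  48.   80.2] rot [-28.7 -25.6 -15.7]
 offset [-59.6  80.1 128.8] rot [-28.7 -25.6 -15.7]
```

```bash
python3 -m creep '[{"offset":[-10,10,10],"rotation":[-7.2,-6.4,-3.9],"jaw":50},{"offset":[-20,24,30],"rotation":[-14.4,-12.8,-7.8],"jaw":50},{"offset":[-30,36,60],"rotation":[-21.5,-19.2,-11.8],"jaw":50},{"offset":[-38.3,48,80],"rotation":[-28.7,-25.6,-15.7],"jaw":50},{"offset":[-38.3,48,80],"rotation":[-28.7,-25.6,-15.7],"jaw":50}]' 80
python3 - <<'E'
from h import *
st()
a=np.radians(82.9);R=pose([0,0,-1],[np.cos(a),np.sin(a),0])
for z in(160,98): go([582.6,22,z],R)
crop(cap("side"),"f1",290,110,410,230,5)
E
```

```text
time: 33.4
position: [581.4, 23.5, 159.5]
orientation: [[0.123, 0.992, -0.0], [0.992, -0.123, -0.0], [-0.0, -0.0, -1.0]]
force: [0.1, 0.2, 0.1]
opening: 0.583
t 33.40 p [581.4  23.5 159.5] F [0.1 0.2 0.1] M [-0.03 -0.02 -0.05] open 49.8 q [-5.3 11.4 87.5 -0.  81.1  1.8]
[[ 0.123  0.992 -0.   ]
 [ 0.992 -0.123 -0.   ]
 [-0.    -0.    -1.   ]]
 offset [-1.3  1.4 -0.5] rot [-0.  0.  0.]
 offset [-1.3  1.4 61.5] rot [-0.  0.  0.]
```

View pics/f1.png

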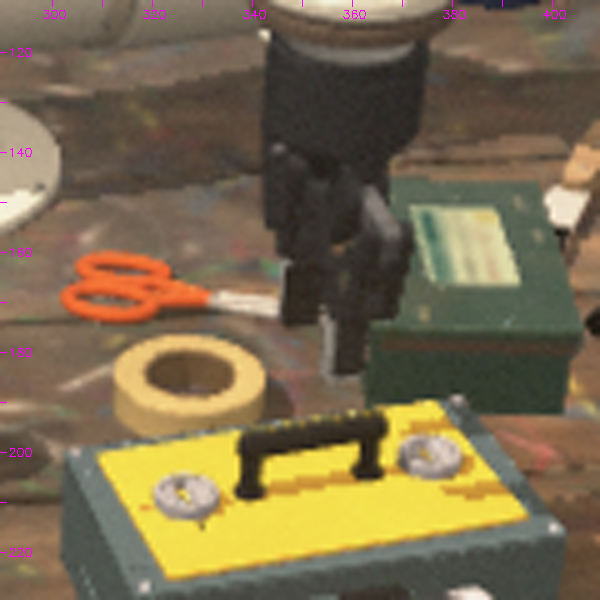

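```bash
python3 -m creep '[{"offset":[-1.3,1.4,25],"rotation":[0,0,0],"jaw":50},{"offset":[-1.3,1.4,48],"rotation":[0,0,0],"jaw":50},{"offset":[-1.3,1.4,59],"rotation":[0,0,0],"jaw":50},{"offset":[-1.3,1.4,61.5],"rotation":[0,0,0],"jaw":40},{"offset":[-1.3,1.4,61.5],"rotation":[0,0,0],"jaw":26},{"offset":[-1.3,1.4,61.5],"rotation":[0,0,0],"jaw":15},{"offset":[-1.3,1.4,61.5],"rotation":[0,0,0],"jaw":5},{"offset":[-1.3,1.4,61.5],"rotation":[0,0,0],"jaw":5}]' 80
python3 - <<'E'
from h import *
st()
crop(cap("side"),"f2",290,130,410,230,5)
t=cap("top")
for n,a,z in(("timber",(350,138),15),("pot",(267.5,268.5),64)): print(n,onz(t,*a,z))
E
```

```text
time: 34.45
position: [584.1, 21.4, 100.2]
orientation: [[0.125, 0.992, 0.001], [0.992, -0.125, 0.001], [0.001, 0.001, -1.0]]
force: [1.0, -1.1, 6.5]
opening: 0.13
t 34.45 p [584.1  21.4 100.2] F [ 1.  -1.1  6.5] M [-0.09 -0.05 -0.06] open 11.1 q [-5.5 14.1 91.3  0.1 74.5  1.7]
[[ 0.125  0.992  0.001]
 [ 0.992 -0.125  0.001]
 [ 0.001  0.001 -1.   ]]
timber [ 653.555 -299.574   15.   ]
pot [ 373.254 -118.219   64.   ]
```

View pics/f2.png

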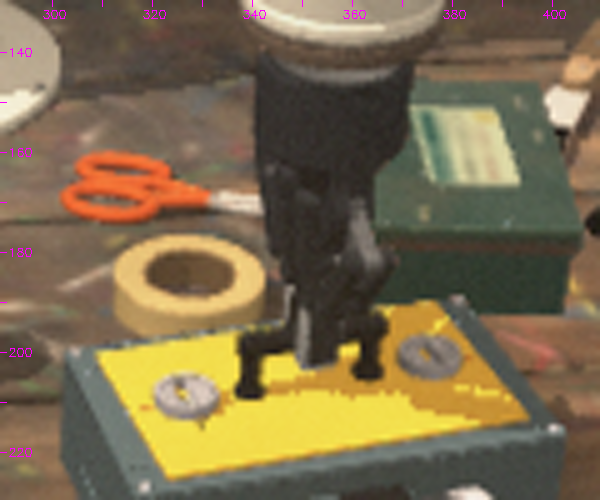

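```bash
python3 -m creep '[{"offset":[0,0,-4],"rotation":[0,0,0],"jaw":5},{"offset":[0,0,-10],"rotation":[0,0,0],"jaw":5},{"offset":[0,0,-18],"rotation":[0,0,0],"jaw":5}]' 100
python3 - <<'E'
from h import *
st()
crop(cap("side"),"g1",290,130,410,230,5)
E
```

```text
time: 34.92
position: [583.9, 21.4, 118.5]
orientation: [[0.125, 0.992, 0.001], [0.992, -0.125, 0.001], [0.001, 0.0, -1.0]]
force: [1.1, -0.2, -3.7]
opening: 0.128
t 34.92 p [583.9  21.4 118.5] F [ 1.1 -0.2 -3.7] M [-0.05 -0.    0.  ] open 10.9 q [-5.5 13.3 90.1  0.1 76.6  1.7]
[[ 0.125  0.992  0.001]
 [ 0.992 -0.125  0.001]
 [ 0.001  0.    -1.   ]]
```

View pics/g1.png

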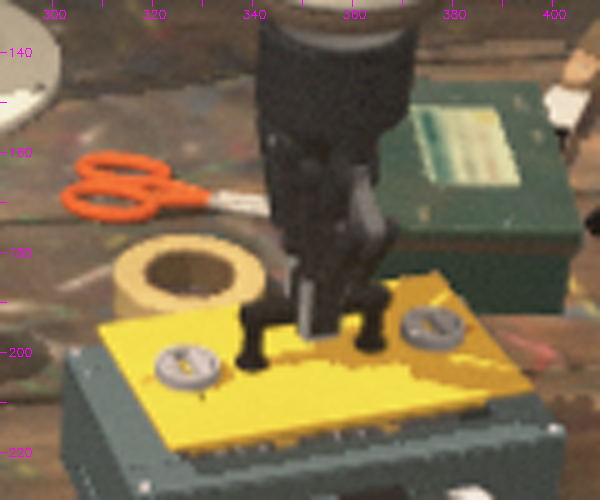

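```bash
python3 - <<'E'
from h import *
R=pose([0,0,-1],[1,0,0]); go([495,-235,200],R)
E
python3 -m creep '[{"offset":[0,0,-25],"rotation":[0,0,0],"jaw":5},{"offset":[0,0,-60],"rotation":[0,0,0],"jaw":5},{"offset":[0,0,-90],"rotation":[0,0,0],"jaw":5},{"offset":[-45,-10,-90],"rotation":[0,0,10],"jaw":5},{"offset":[-95,-20,-90],"rotation":[0,0,20],"jaw":5},{"offset":[-145,-30,-90],"rotation":[0,0,30],"jaw":5},{"offset":[-200,-40,-90],"rotation":[0,0,40],"jaw":5},{"offset":[-240,-50,-90],"rotation":[0,0,50],"jaw":5}]' 100
python3 - <<'E'
from h import *
st()
R=pose([0,0,-1],[1,0,0]); go([495,-235,130],R);
E
```

```text
offset [-265.4  -56.5  -80.6] rot [ 0.  -0.1 82.8]
time: 35.98
position: [503.7, -212.5, 209.6]
orientation: [[0.844, 0.536, 0.002], [0.536, -0.844, 0.001], [0.002, 0.0, -1.0]]
force: [0.9, 0.1, -4.3]
opening: 0.122
t 35.98 p [ 503.7 -212.5  209.6] F [ 0.9  0.1 -4.3] M [ 0.02 -0.07 -0.02] open 10.5 q [-31.    5.7  88.2   0.1  86.1  26.5]
[[ 0.844  0.536  0.002]
 [ 0.536 -0.844  0.001]
 [ 0.002  0.    -1.   ]]
 offset [-19.6  14.3  79.6] rot [-0.  -0.1 32.4]
```

```bash
python3 -m creep '[{"offset":[-10,7,10],"rotation":[0,0,10],"jaw":5},{"offset":[-19.6,14.3,25],"rotation":[0,0,20],"jaw":5},{"offset":[-19.6,14.3,45],"rotation":[0,0,30],"jaw":5},{"offset":[-19.6,14.3,80],"rotation":[0,0,32.4],"jaw":5},{"offset":[-19.6,14.3,110],"rotation":[0,0,32.4],"jaw":5},{"offset":[-19.6,14.3,135],"rotation":[0,0,32.4],"jaw":5},{"offset":[-19.6,14.3,150],"rotation":[0,0,32.4],"jaw":5},{"offset":[-19.6,14.3,155],"rotation":[0,0,32.4],"jaw":5}]' 100
python3 - <<'E'
from h import *
st()
cap("side","g2"); cap("top","g3")
E
```

```text
time: 36.98
position: [495.0, -234.8, 54.2]
orientation: [[1.0, 0.001, 0.002], [0.001, -1.0, 0.001], [0.002, -0.001, -1.0]]
force: [-0.4, -0.3, -3.9]
opening: 0.128
t 36.98 p [ 495.  -234.8   54.2] F [-0.4 -0.3 -3.9] M [-0.01 -0.01 -0.  ] open 10.9 q [-33.5  12.6  99.1   0.1  68.3  56.4]
[[ 1.     0.001  0.002]
 [ 0.001 -1.     0.001]
 [ 0.002 -0.001 -1.   ]]
```

View pics/g2.png

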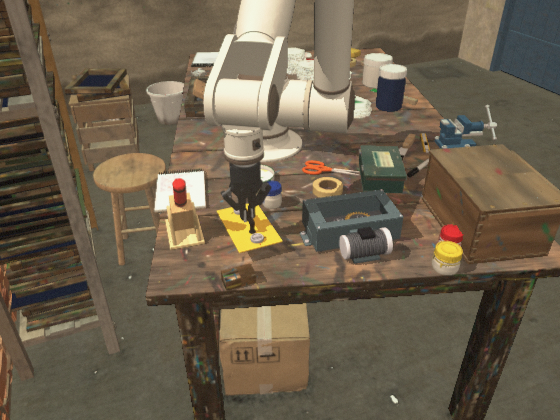

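View pics/g3.png

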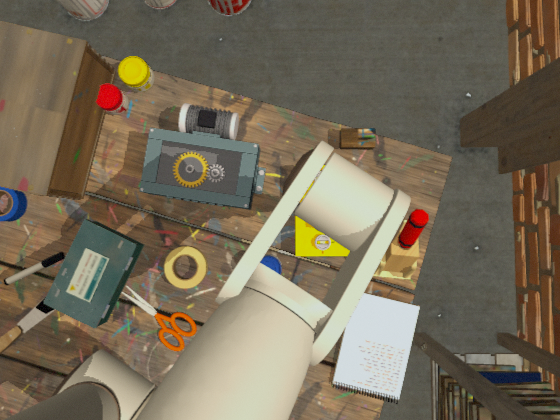

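```bash
python3 -m creep '[{"offset":[0,0,6],"rotation":[0,0,0],"jaw":5},{"offset":[0,0,11],"rotation":[0,0,0],"jaw":5},{"offset":[0,0,15],"rotation":[0,0,0],"jaw":5},{"offset":[0,0,17],"rotation":[0,0,0],"jaw":5},{"offset":[0,0,17.5],"rotation":[0,0,0],"jaw":5}]' 100
python3 - <<'E'
from h import *
st()
crop(cap("side"),"g4",210,180,290,260,7)
E
```

```text
time: 37.7
position: [495.3, -234.9, 37.2]
orientation: [[1.0, 0.001, 0.002], [0.001, -1.0, 0.001], [0.002, -0.001, -1.0]]
force: [-0.3, -0.7, -4.5]
opening: 0.123
t 37.70 p [ 495.3 -234.9   37.2] F [-0.3 -0.7 -4.5] M [-0.    0.02  0.04] open 10.5 q [-33.5  13.7 100.    0.1  66.3  56.4]
[[ 1.     0.001  0.002]
 [ 0.001 -1.     0.001]
 [ 0.002 -0.001 -1.   ]]
```

View pics/g4.png

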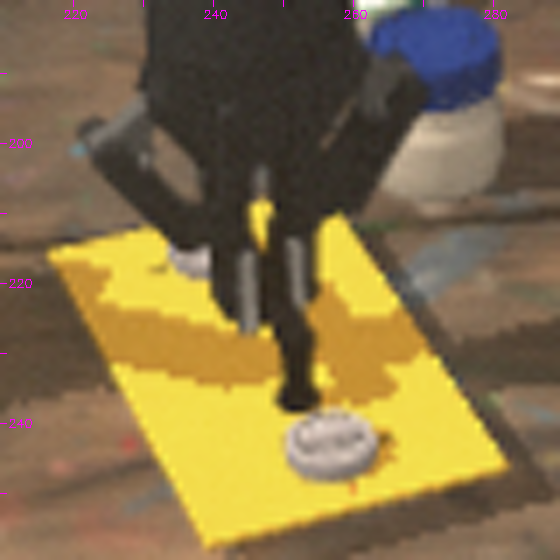

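Not yet touching; lower a little further.

```bash
python3 -m creep '[{"offset":[0,0,1],"rotation":[0,0,0],"jaw":5},{"offset":[0,0,2],"rotation":[0,0,0],"jaw":5},{"offset":[0,0,2],"rotation":[0,0,0],"jaw":5}]' 100
```

```text
time: 38.12
position: [495.6, -235.3, 36.7]
orientation: [[1.0, 0.001, 0.003], [0.001, -1.0, -0.0], [0.003, 0.0, -1.0]]
force: [-7.5, 2.4, 15.0]
opening: 0.126
```

Contact (15 N). Release, then retreat straight up (the fingers clear the bar).

```bash
python3 -m creep '[{"offset":[0,0,-0.3],"rotation":[0,0,0],"jaw":16},{"offset":[0,0,-0.3],"rotation":[0,0,0],"jaw":30},{"offset":[0,0,-0.3],"rotation":[0,0,0],"jaw":45},{"offset":[0,0,-10],"rotation":[0,0,0],"jaw":50},{"offset":[0,0,-40],"rotation":[0,0,0],"jaw":50},{"offset":[0,0,-90],"rotation":[0,0,0],"jaw":50},{"offset":[0,0,-150],"rotation":[0,0,0],"jaw":50},{"offset":[0,0,-200],"rotation":[0,0,0],"jaw":50}]' 100
python3 -m creep '[{"offset":[-50,-40,-20],"rotation":[0,0,0],"jaw":50},{"offset":[-80,-100,-20],"rotation":[0,0,0],"jaw":50},{"offset":[-80,-160,-20],"rotation":[0,0,0],"jaw":50},{"offset":[-80,-220,-20],"rotation":[0,0,0],"jaw":50},{"offset":[-80,-280,-20],"rotation":[0,0,0],"jaw":50},{"offset":[-80,-340,-20],"rotation":[0,0,0],"jaw":50},{"offset":[-80,-400,-20],"rotation":[0,0,0],"jaw":50},{"offset":[-80,-460,-20],"rotation":[0,0,0],"jaw":50}]' 100
python3 - <<'E'
from h import *
st()
cap("side","h1"); cap("top","h2")
E
```

```text
time: 39.12
position: [494.8, -235.2, 239.8]
orientation: [[1.0, 0.001, 0.005], [0.001, -1.0, -0.001], [0.005, 0.001, -1.0]]
force: [0.9, -0.7, 0.2]
opening: 0.588
time: 40.12
position: [413.8, 226.8, 259.9]
orientation: [[1.0, 0.001, 0.006], [0.001, -1.0, -0.001], [0.006, 0.001, -1.0]]
force: [1.2, -0.4, -0.4]
opening: 0.588
t 40.12 p [413.8 226.8 259.9] F [ 1.2 -0.4 -0.4] M [-0.03 -0.03  0.02] open 50.2 q [ 19.5  -4.5  92.7  -0.1  91.5 109.4]
[[ 1.     0.001  0.006]
 [ 0.001 -1.    -0.001]
 [ 0.006  0.001 -1.   ]]
```

View pics/h1.png

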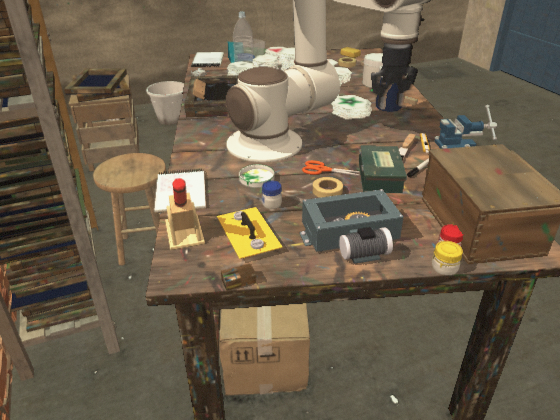

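View pics/h2.png

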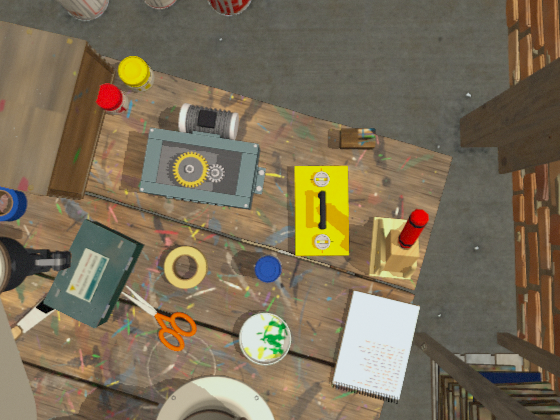

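Run:
```python
from h import *
t=cap("top")["pixels"][:,:,::-1];s=cap("side")
t0=cv2.imread("pics/top0.png");s0=cv2.imread("pics/side0.png");s1=s["pixels"][:,:,::-1]
for n,a,b,boxes in(("top",t0,t,dict(tape=(160,243,210,292),pot=(250,252,284,286),timber=(325,122,380,152))),("side",s0,s1,dict(tape=(310,174,346,196),pot=(258,178,286,212),timber=(218,264,262,292)))):
    for k,(u0,v0,u1,v1) in boxes.items(): print(n,k,cv2.phaseCorrelate(cv2.cvtColor(a[v0:v1,u0:u1],cv2.COLOR_BGR2GRAY).astype(np.float32),cv2.cvtColor(b[v0:v1,u0:u1],cv2.COLOR_BGR2GRAY).astype(np.float32))[0])
hsv=cv2.cvtColor(t.copy(),cv2.COLOR_BGR2HSV).astype(int);h,sa,v=hsv[...,0],hsv[...,1],hsv[...,2]
m=((h>20)&(h<34)&(sa>180)&(v>120)).astype(np.uint8)[155:265,285:360]
k=max(cv2.findContours(m,0,1)[0],key=cv2.contourArea);c=cap("top")
print(cv2.minAreaRect(np.array([onz(c,p[0][0]+285,p[0][1]+155,20)[:2] for p in k],np.float32)))
crop(c,"i1",285,155,360,265,5); crop(s,"i2",155,170,205,250,7)
```

```text
top tape (-0.009296467401032515, -0.03248275410117074)
top pot (-0.007298266724511393, 0.043385292320031965)
top timber (0.07849312713413781, 0.06751740407224815)
side tape (0.042950570933889765, -0.07237277621195126)
side pot (0.10954851168671098, -0.062085702992000336)
side timber (0.5368531076323002, -0.05474195771138213)
((494.88653564453125, -234.34689331054688), (195.02444458007812, 116.97773742675781), 0.21060410141944885)
```

View pics/i1.png

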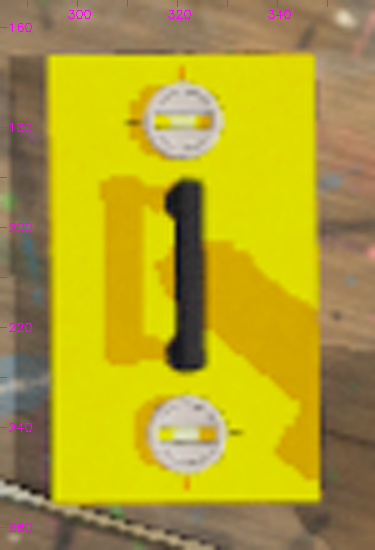

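View pics/i2.png

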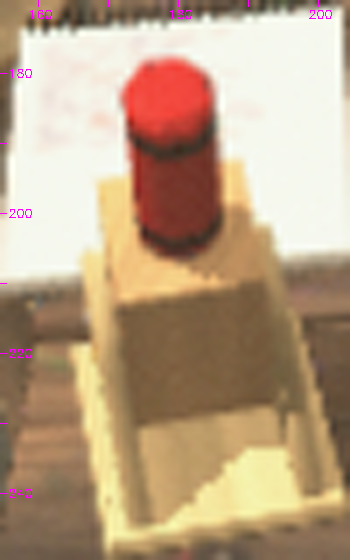

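```bash
python3 -c "
from station import workorder
print(workorder.finish_job())"
```

```text
the job is handed in; nothing more can be done
None
```

The drive unit is open with its gears exposed, and I handed the job in at about 40 s. `finish_job` gives no verdict, so what follows comes from my own checks.

**What I did**
- I stood the screwdriver in the holder, let go and took it again by the top end of its handle.
- I turned fastener 2 and then fastener 1 anticlockwise until the reaction moment rose at the end stop. It reached about 0.36 N m on fastener 2 and 0.57 N m on fastener 1, against about 0.1 N m while turning.
- I put the screwdriver back, pressing it home at about 10 N, then lifted the panel off and laid it on clear bench.

**What the last pictures showed**
- **Fasteners:** both slots lie along the panel's x to within a degree or two. One earlier side view of fastener 2 suggested a slot angle about 15 degrees off. The close top views did not bear that out.
- **Screwdriver:** its handle sits where it was after the first seating, leaning a few degrees in the hole.
- **Panel:** it is level with its handle up. At bench height its outline measures 195 x 117 mm, centred near (495, -234) mm.
- **Bystanders:** the tape roll, pot and timber block match the start pictures to about 0.1 px. The exception is the timber block in the side view, which read 0.5 px. The top view did not confirm it, so it is probably a change in shadow.
- **Robot:** it stands clear of everything.

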